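Set the slide of a needle tester and lock a hammer-head bolt in its inclined rail

TASK

Crank the handwheel until the slide's black pointer stands at the red flag on the scale (not the green one). Then take the blue-handled hammer-head bolt from the stand, put its head through the slot of the inclined rail between the white lines until the collar lies on the lips, and give it a quarter turn so that the head catches behind the lips. Leave the slide at the red flag, let go of everything, and do not disturb the grey bolt or the brass weight.

Things in the scene. Friction and masses are not known exactly. Their poses are not given: they have to be found in the camera images.
- bed: White fixed base of the slide, 190 x 380 mm, 30 mm high with its rails. Origin on the bench surface under the middle of the slide's travel; z up, y is the direction of the slide's travel, x points to the scale side. The gearbox with the handwheel stands at y = +190 mm. Its position and yaw vary.
- handwheel (a joint): Angle of the black handwheel (rad), a 116 mm disc with a vertical axis, on top of the gearbox, disc top 123 mm above the bench; positive = anticlockwise seen from above = slide moves to the bed's +y. Limits +-9. Turning needs about 0.15 N m (3.5 N at the handle).
- wheel_axis (a point): Point on the handwheel's vertical axis, 145 mm above the bench, at (-20, +190, 145) mm in the bed's frame.
- handle (a point): Middle of the steel crank handle: upright round grip, 20 mm diameter, from 124 to 170 mm above the bench, 45 mm from the wheel's axis; this point is 151 mm above the bench. The grip spins freely on its pin, so it can be held at a fixed hand orientation all the way round.
- pointer (a point): Black pointer of the slide, over the scale, 39 mm above the bench; its axes are those of the rail. It is at the mark when it is level along the bed's y with the red flag.
- red_flag: Red flag clipped to the scale, a 3 mm thick blade 18 mm high with its foot 30 mm above the bench: the mark to reach. Origin at the middle of the blade's thickness, axes like the bed's. Which side of the pointer it is on varies.
- green_flag: Green flag of the same shape, a mark for another job; not wanted.
- slot (a point): Centre of the slot of the steel slotted rail that is fixed on the slide, level with the outer face of the lips, 108 mm above the bench. The rail's face leans 30 degrees from level, towards the bed's -x. Axes: y along the slot (level, = bed's y), z out of the face (30 degrees from vertical, leaning to the bed's -x), x across the slot, up the slope.
- carriage (a joint): Travel of the slide along the bed's +y (m), 0 in mid travel, limits +-0.043. Driven only by the handwheel: +0.005 m for each radian of joint handwheel (31.4 mm a turn); stays where it is left. It carries pointer and rail. Rail: 160 mm long, 68 wide, 32 deep; slot 22 mm wide, 150 long, lips 8 thick, inside 60 wide and 20 deep below the lips; white lines 27 mm either side of the middle.
- blue_bolt: Hammer-head bolt with blue wing handle, about 140 g, 73 mm long, upright in either pocket of the stand. Origin: on its axis, at the underside of its round collar; z up along the bolt, x along the head's long side. Collar 42 mm diameter, z = 0 to 6 mm; wing 44 mm (x) x 16 mm (y), z = 6 to 51 mm; shank 16 mm diameter. Half a turn about z changes nothing.
- bolt_foot (a point): Underside of the blue bolt's head, on its axis, 22 mm below the collar. Head 46 mm (bolt x) x 18 mm (y), 10 mm high with a narrower foot. It enters with its long side along the slot; locked, it lies across the slot with the collar on the lips, 4 mm of play under them. It can be turned either way; nothing stops it at a quarter turn.
- grey_bolt: Hammer-head bolt of the same shape with grey wing handle, in the other pocket; leave it alone.
- stand: White fixed block 170 x 70 x 40 mm, origin under its centre, with two pockets at x = +-45 mm (4 mm wider and longer than a bolt head, 30 mm deep) in which the bolts hang by their collars on its top (40 mm above the bench), wings along the stand's x.
- weight: Brass weight with a neck, 44 mm diameter, 68 mm high, standing loose between bed and stand; leave alone.
There are look-alikes about, which are no part of the job. Leave any pink look-alike of the blue_bolt alone.

How it is judged:
On the way, in this order (a step that is already met when the one before it is completed fails the run):
1. the slide's pointer stands at the red flag, the bolt still in its stand (y of pointer in the frame of red_flag between -0.003 and 0.003 m and distance of blue_bolt from where it was at the start of the episode below 0.03 m), for 0.2 s.
2. the bolt's head is through the slot, lengthwise, collar on the lips, between the white lines (z of blue_bolt in the frame of slot between -0.003 and 0.004 m and x of blue_bolt in the frame of slot between -0.006 and 0.006 m and y of blue_bolt in the frame of slot between -0.03 and 0.03 m and angle between the z axis of blue_bolt and the z axis of slot, either way round below 0.17 rad and angle between the x axis of blue_bolt and the y axis of slot, either way round below 0.35 rad), for 0.1 s.
3. the bolt is turned a quarter turn, head across the slot behind the lips (z of blue_bolt in the frame of slot between -0.003 and 0.004 m and x of blue_bolt in the frame of slot between -0.006 and 0.006 m and y of blue_bolt in the frame of slot between -0.03 and 0.03 m and angle between the z axis of blue_bolt and the z axis of slot, either way round below 0.17 rad and angle between the x axis of blue_bolt and the x axis of slot, either way round below 0.3 rad), for 0.2 s.
At the end, for the whole second after the job is handed in: Pointer within 3 mm of the red flag along the travel; blue bolt at rest and released in the rail, collar within 4 mm of the lips, axis within 10 degrees of square, within 6 mm of the slot's centre line and 30 mm of its middle, head within 17 degrees of straight across the slot (all of step 3 and y of pointer in the frame of red_flag between -0.003 and 0.003 m and linear speed of blue_bolt below 0.02 m/s); the robot touches nothing.
It fails at once if the grey bolt is moved more than 20 mm (distance of grey_bolt from where it was at the start of the episode above 0.02 m).
It fails at once if the brass weight is disturbed (moved more than 20 mm) (distance of weight from where it was at the start of the episode above 0.02 m).
It also fails if it takes over 67 s, if anything falls off the work surface, if the arm or the gripper's body presses on something with over 40 N, if the wrist force passes 120 N, or if a joint passes its speed limit or range.

ROBOT

A 7-joint arm with a two-finger parallel gripper is mounted at the origin on the work surface. World frame = base frame: x ahead of the robot, y to its left, z up, the work surface at z = 0. Lengths are in m, angles in rad, forces in N, time in s.
With the tool pointing down it reaches from about 0.425 to 1.025 m from the base axis. Payload 3.6 kg.
Tool frame: the origin (TCP) lies on the mounting face of the last link; the fingertips stand 173 mm ahead of it and the grasp point (between the pads) lies 155 mm ahead of it; x points along the fingers, y is the direction in which the jaws open and shut, and the axes are right-handed (so a half turn about x gives the same grasp; the last joint's range is limited). The gripper opens to 85 mm and grips with 20 to 120 N. Pads are 22 mm wide; open, the fingers measure 114 mm over their backs; the gripper's body (76 mm by 85 mm) begins 54 mm behind the grasp point. The pads swing forward as they close: fully open they stand 13 mm farther back than shut.
Start: joints at [-1.312, 0.591, 0.048, 1.609, -0.033, 0.943, -0.034], TCP at [0.25, 0.681, 0.405] pointing down, gripper open.
Joint ranges: [-2.69, 2.69], [-0.47, 2.24], [-1.27, 1.36], [0.19, 2.51], [-1.53, 4.68], [0.08, 2.07], [-3.09, 3.09]. Speed limits (rad/s): [2.57, 2.57, 3.14, 3.14, 3.14, 3.14, 3.14].

INTERFACE

Orientations are given as a unit quaternion [x, y, z, w].
In Python, from rig import ctrl gives the robot as it stands. The module is installed in compiled form; this text tells all that it offers.
- The arm moves only by the tool send_rows, never from a script. Its arguments are lists of equal length, an entry for each row: "travel": the shift along the tool's x, y, z in m, a list of three; "rot": the turn, a rotation vector about the tool's x, y, z in degrees, a list of three. A call has 1 to 20 rows; each row is the pose to reach, as a shift and turn from the pose commanded when the call began, along the tool's axes at that moment; what a row does not reach only later rows make up. A row lasts 1/8 s, in which the tool goes at most 62.5 mm and 10.7 degrees, less where a joint would pass 70% of its speed; a pose out of reach is approached as far as the arm can. A call with a gripper value outside its range is refused whole. "fingers" is the finger opening in m, from 0 to 0.0854, set as the call begins (left out, the last holds). The fingers move at their own pace and stop on an object; "newtons" is the grip in N (left out, the last holds). Time passes only in rows, so rows that repeat a pose let the fingers close. It gives the time, the measured TCP pose, the force and the opening at its end, in the units of the state.
- ctrl.state(): the state, without advancing time (a new reading comes with each control period).
- ctrl.capture(name): name is "scene" or "top"; returns a dict with "image" (400x640x3 uint8, red, green, blue), "fov_y" (degrees; the focal length in pixels is half the picture's height over the tangent of half this angle, whatever the lens; pixels are square), "cx", "cy" (the principal point, pixels), "k1" (the pictures are not rectified: a ray, as slopes to the right and down, at radius r is drawn at 1 + k1 r^2 times it, then the intrinsics apply), "xyz" and "attitude" of the camera in the world. Camera axes: x right, y up, looking along -z (the intrinsics and any distortion apply to the point x, -y, -z); pixel columns grow to the right and rows downward; lengths in m; the calibration is good to about 2 mm. A picture is of the moment at which its call begins. There is no depth.
- ctrl.sign_off(): hands the job in, once; it reports no verdict.
Trained networks look in the newest picture that a camera, given by its name, has taken for a name from the list of things; names that differ only in an ending like _2 or _b are one class to them, and where a whole thing is asked for, a point or a joint stands for the part that bears it (a point fixed in the world has none). Each returns a list of dicts, best first, with "confidence" (0 to 1); they miss things now and then, are a little off and sometimes report something else, mostly with a low value. They report only what shows in the picture. A call takes as long as a camera call. They do not tell look-alikes from the thing itself.
- ctrl.find_in(label, camera): "point" ([column, row] in pixels, amid what is visible of it).
- ctrl.masks_of(label, camera): "pixels" (400x640 bool, what is visible of it) and "point" ([column, row] in pixels, amid what is visible of it).
The state is a dict: "t": time; "joint_pos": joint angles; "joint_velocities": joint speeds; "tau": joint torques, N m; "ee_pos": TCP position; "eef_rot": TCP orientation; "ft_force": force on the tool from outside, world axes, zero at the start; "wrist_torque": the same for the moment, N m; "grip_width": opening from 0.0 (shut) to 1.0 (fully open).
Only numpy, scipy, OpenCV 4.12 (cv2) and the standard library are available. Lean on these libraries where they do the work, as an engineer would, in place of code of your own. Each camera call takes 0.05 s, during which the arm holds its last target. There are 200 camera calls.

## Working session

There is one attempt and no reset: what is moved stays moved. The work goes in short steps, Python scripts to look and compute and a tool call to move; the robot and the scene stay as the last step left them, time stands still between calls to the robot, and variables do not carry over. Pictures are saved under pics/ and viewed, about 8 in all and at most 12, crops included, and the job is handed in when it is done.

Besides the shell and the picture viewer there is one more tool, called after "Request:" as name(argument=value, ...), one argument or row to a line, values as JSON. send_rows: Moves the arm, as the interface text tells. Its arguments: {"type":"object","properties":{"travel":{"type":"array","items":{"type":"array","items":{"type":"number"}}},"rot":{"type":"array","items":{"type":"array","items":{"type":"number"}}},"fingers":{"type":"number"},"newtons":{"type":"number"}},"required":["travel","rot"]}

```bash
mkdir -p pics; cat > h.py <<'E'
import numpy as np, cv2
from rig import ctrl
from scipy.spatial.transform import Rotation as R
def cap(n):
    c=ctrl.capture(n); return c
def K(c):
    f=200/np.tan(np.radians(c['fov_y'])/2); return f
def rot(c):
    a=np.array(c['attitude']); return R.from_quat(a) if a.size==4 else R.from_matrix(a.reshape(3,3))
def ray(c,p):
    f=K(c); d=np.array([(p[0]-c['cx'])/f,(p[1]-c['cy'])/f]); u=d.copy()
    for _ in range(30): u=d/(1+c['k1']*(u@u))
    v=rot(c).apply([u[0],-u[1],-1]); return np.array(c['xyz']),v
def atz(c,p,z):
    o,v=ray(c,p); return o+v*(z-o[2])/v[2]
def proj(c,P):
    q=rot(c).inv().apply(np.asarray(P,float)-np.array(c['xyz'])); q=np.atleast_2d(q)
    u=np.c_[q[:,0],-q[:,1]]/-q[:,2:]; u=u*(1+c['k1']*(u**2).sum(1,keepdims=True))
    return u*K(c)+[c['cx'],c['cy']]
def tri(c1,p1,c2,p2):
    A=np.zeros((3,3));b=np.zeros(3)
    for c,p in((c1,p1),(c2,p2)):
        o,v=ray(c,p);v=v/np.linalg.norm(v);M=np.eye(3)-np.outer(v,v);A+=M;b+=M@o
    X=np.linalg.solve(A,b); return X,[np.linalg.norm(proj(c,X)[0]-p) for c,p in((c1,p1),(c2,p2))]
E
python3 - <<'E'
from h import *
cs={n:cap(n) for n in('scene','top')}
for n,c in cs.items():
    print(n,{k:v for k,v in c.items() if k!='image'}); cv2.imwrite(f'pics/{n}0.png',c['image'][:,:,::-1])
    for l in 'bed handwheel handle pointer red_flag green_flag slot blue_bolt grey_bolt stand weight'.split():
        print(n,l,[(np.round(d['point'],1).tolist(),round(d['confidence'],2)) for d in ctrl.find_in(l,n)[:4]])
print(ctrl.state())
E
```

```text
scene {'fov_y': 53.6242702804593, 'cx': 324.5880169297976, 'cy': 197.2728199590382, 'k1': -0.06621336486441888, 'xyz': array([1.06540096, 0.36413213, 0.55333667]), 'attitude': array([0.21532511, 0.43714399, 0.7918853 , 0.36804607])}
scene bed [([381.2, 299.8], 0.73)]
scene handwheel [([442.6, 285.9], 0.64)]
scene handle [([440.5, 285.9], 0.75)]
scene pointer [([339.1, 260.1], 0.7)]
scene red_flag [([293.8, 283.9], 0.53)]
scene green_flag []
scene slot [([337.9, 259.3], 0.9)]
scene blue_bolt [([254.3, 174.6], 0.73), ([283.1, 172.8], 0.68), ([338.9, 259.2], 0.55)]
scene grey_bolt [([238.3, 192.2], 0.57)]
scene stand [([246.6, 203.6], 0.83)]
scene weight [([256.5, 225.7], 0.81)]
top {'fov_y': 48.90557330923059, 'cx': 314.7885728913743, 'cy': 195.45497197598633, 'k1': -0.013085229471567384, 'xyz': array([ 0.44315663, -0.06847811,  1.14684007]), 'attitude': array([ 0.03409   , -0.03962989, -0.69734047,  0.71483118])}
top bed [([249.9, 176.9], 0.76), ([267.6, 183.4], 0.69), ([407.5, 192.8], 0.26)]
top handwheel [([189.0, 169.4], 0.78), ([267.8, 185.2], 0.56)]
top handle [([188.7, 173.3], 0
[... 390 characters left out ...]
'joint_pos': array([-1.31251722,  0.5911653 ,  0.04838821,  1.60853004, -0.03328943,
        0.94268249, -0.03373192]), 'joint_velocities': array([ 2.22614183e-04, -7.07013023e-04, -7.46774040e-04, -3.14374542e-04,
        2.39715576e-05,  8.01469653e-04, -1.00010209e-03]), 'tau': array([-1.32295452e-03, -5.48638809e+01,  1.54604517e+00, -1.98536825e+01,
        9.37815523e-03,  1.61183638e-03,  3.44548262e-06]), 'ee_pos': array([0.24979755, 0.68059599, 0.40471592]), 'eef_rot': array([ 0.12373264,  0.69618772, -0.12372081,  0.69620834]), 'ft_force': array([ 1.4216173 , -0.05312576,  0.80792976]), 'wrist_torque': array([-0.01451915, -0.00813175, -0.05464566]), 'grip_width': 1.001238509317797}
```

View pictures.

View pics/scene0.png

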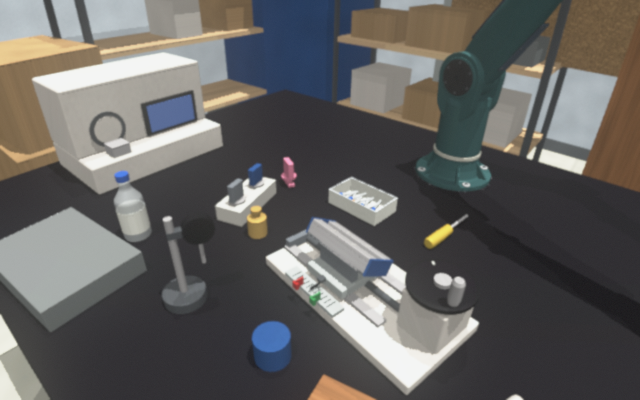

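View pics/top0.png

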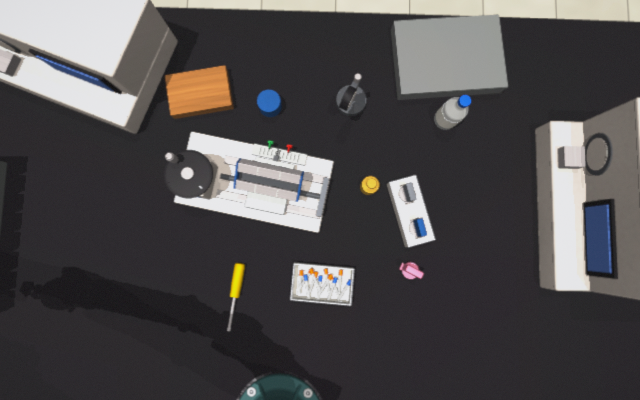

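```bash
python3 - <<'E'
import cv2
t=cv2.imread('pics/top0.png');s=cv2.imread('pics/scene0.png')
cv2.imwrite('pics/c1.png',cv2.resize(t[128:240,160:345],(0,0),fx=4.3,fy=4.3,interpolation=cv2.INTER_CUBIC))
cv2.imwrite('pics/c2.png',cv2.resize(s[210:385,255:485],(0,0),fx=3.4,fy=3.4,interpolation=cv2.INTER_CUBIC))
E
```

```text
(no output)
```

View pics/c1.png

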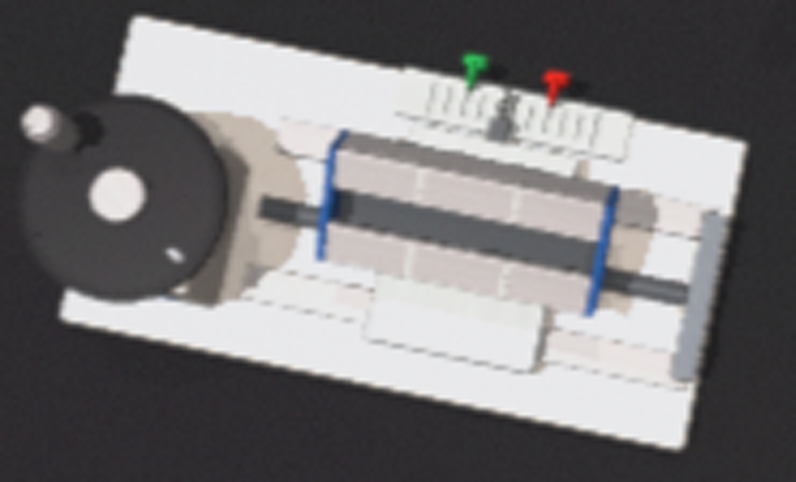

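View pics/c2.png

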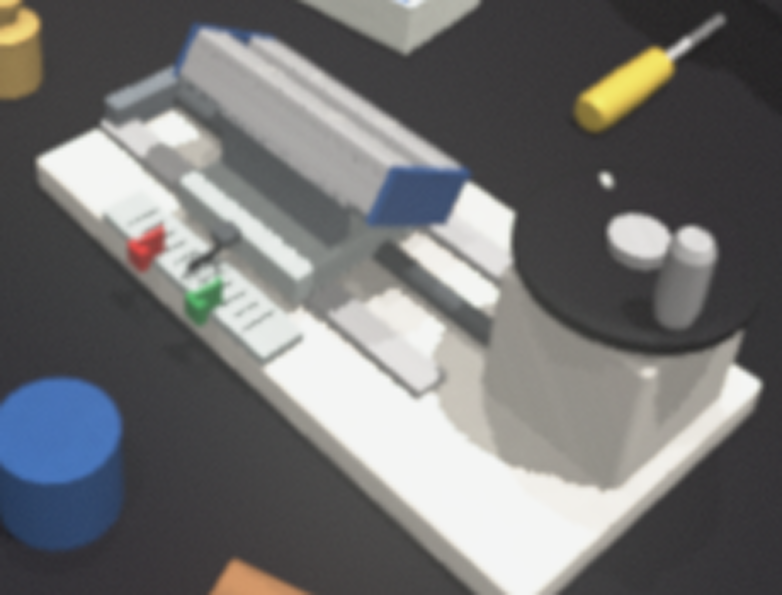

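```bash
cat > m.py <<'E'
from h import *
from scipy.optimize import least_squares
T=cap('top');S=cap('scene')
def mask(c,f):
    h=cv2.cvtColor(c['image'],cv2.COLOR_RGB2HSV).astype(int);m=f(h[...,0],h[...,1],h[...,2]);return m
def cen(m,box):
    a=np.zeros_like(m);x0,y0,x1,y1=box;a[y0:y1,x0:x1]=m[y0:y1,x0:x1]
    ys,xs=np.nonzero(a);return np.array([xs.mean(),ys.mean()]),len(xs)
E
python3 - <<'E'
from m import *
red=lambda h,s,v:((h<8)|(h>172))&(s>130)&(v>90)
grn=lambda h,s,v:(h>45)&(h<80)&(s>110)&(v>60)
r=[cen(mask(T,red),(250,130,310,165)),cen(mask(S,red),(280,260,340,310))]
g=[cen(mask(T,grn),(250,130,310,165)),cen(mask(S,grn),(280,260,340,320))]
print(r,g)
pr=tri(T,r[0][0],S,r[1][0]);pg=tri(T,g[0][0],S,g[1][0]);print('red',pr,'green',pg)
# bed edges in top
crop=lambda p:np.array(p)/4.3+[160,128]
C=[atz(T,crop(p),0.012) for p in[(132,15),(745,145),(685,448),(62,318)]]
for a,b in((0,1),(3,2),(3,0),(2,1)):
    d=C[b]-C[a];print(a,b,np.linalg.norm(d).round(4),np.degrees(np.arctan2(d[1],d[0])).round(2))
print(np.round(C,4))
sc=lambda p:np.array(p)/3.4+[255,210]
for nm,a,b in(('hub',(117,193),(638,238)),('handletop',(42,120),(693,238)),('capL top',(343,133),None),):
    if b: print(nm,tri(T,crop(a),S,sc(b)))
print('pointer z.039',atz(T,crop((500,122)),.039),atz(S,sc((210,250)),.039))
for f in('blue_bolt','stand','weight','handwheel'):
    for n in('top','scene'):
        for d in ctrl.masks_of(f,n)[:3]:
            ys,xs=np.nonzero(d['pixels']);print(f,n,np.round(d['point'],1),round(d['confidence'],2),len(xs),xs.min(),xs.max(),ys.min(),ys.max())
            if f in('stand','handwheel') : print(cv2.minAreaRect(np.c_[xs,ys].astype(np.float32)))
E
```

```text
[(array([288.57575758, 146.72727273]), 33), (array([297.26315789, 282.61403509]), 57)] [(array([269.75757576, 142.78787879]), 33), (array([312.72222222, 298.33333333]), 18)]
red (array([ 0.68190556, -0.00518359,  0.04186609]), [np.float64(0.2850614420281023), np.float64(0.39920430034160614)]) green (array([0.69178657, 0.04233338, 0.04128813]), [np.float64(0.1836470373271152), np.float64(0.26888465635746267)])
0 1 0.3833 -100.67
3 2 0.3827 -100.33
3 0 0.1897 -9.72
2 1 0.1874 -9.9
[[ 0.723   0.2546  0.012 ]
 [ 0.652  -0.1221  0.012 ]
 [ 0.4674 -0.0898  0.012 ]
 [ 0.536   0.2866  0.012 ]]
hub (array([0.59544534, 0.22468463, 0.12737829]), [np.float64(0.07651821225975917), np.float64(0.11546848970294314)])
handletop (array([0.62661227, 0.25516376, 0.16856186]), [np.float64(0.5058338095547612), np.float64(0.8132653843204866)])
pointer z.039 [0.65711421 0.0250434  0.039     ] [0.65778062 0.02201213 0.039     ]
blue_bolt top [419.5 225. ] 0.68 234 410 426 219 235
blue_bolt top [410. 273.] 0.57 254 400 422 263 278
blue_bolt scene [256.6 176. ] 0.89 352 248 263 163 189
blue_bolt scene [284.7 1
[... 302 characters left out ...]
14868164), 9.462322235107422)
stand scene [252.6 175.4] 0.38 353 247 264 163 189
((254.7315216064453, 176.31210327148438), (25.430585861206055, 16.27789306640625), 79.99201965332031)
weight top [371.9 186.7] 0.55 254 361 378 177 194
weight scene [255.1 224.8] 0.68 541 247 266 206 238
weight scene [247.6 203.6] 0.45 1332 216 275 178 226
weight scene [236.9 195.1] 0.24 372 227 244 179 205
handwheel scene [443.4 288.3] 0.93 3266 405 480 259 314
((442.2837829589844, 286.29730224609375), (76.60993194580078, 53.75846862792969), 9.462322235107422)
handwheel scene [294.6 284.2] 0.68 49 294 301 279 287
((297.9000244140625, 283.3000183105469), (5.813776969909668, 9.391485214233398), 63.43495178222656)
```

```bash
python3 - <<'E'
from m import *
blu=lambda h,s,v:(h>100)&(h<125)&(s>110)&(v>40)
b=[cen(mask(T,blu),(405,210,435,245)),cen(mask(S,blu),(245,155,268,195))]
print(b,tri(T,b[0][0],S,b[1][0]))
t=cv2.cvtColor(T['image'],cv2.COLOR_RGB2BGR);s=cv2.cvtColor(S['image'],cv2.COLOR_RGB2BGR)
a=cv2.resize(t[165:290,355:445],(0,0),fx=4.5,fy=4.5,interpolation=cv2.INTER_CUBIC)
c=cv2.resize(s[150:250,205:305],(0,0),fx=4,fy=4,interpolation=cv2.INTER_CUBIC);c=cv2.copyMakeBorder(c,0,a.shape[0]-c.shape[0],0,0,cv2.BORDER_CONSTANT)
cv2.imwrite('pics/c3.png',np.hstack([a,c[:a.shape[0]]]))
# wall mask rect of stand in top: white region
w=mask(T,lambda h,s,v:(s<60)&(v>120)); m=np.zeros((400,640),np.uint8);m[172:250,382:440]=w[172:250,382:440]
n,l,st,_=cv2.connectedComponentsWithStats(m);k=1+np.argmax(st[1:,4])
ys,xs=np.nonzero(l==k);r=cv2.minAreaRect(np.c_[xs,ys].astype(np.float32));print(r)
Q=np.array([atz(T,p,.04) for p in cv2.boxPoints(r)]);print(Q.round(4),Q.mean(0))
for i in range(4):d=Q[(i+1)%4]-Q[i];print(np.linalg.norm(d),np.degrees(np.arctan2(d[1],d[0])))
q=ctrl.state();print(R.from_quat(q['eef_rot']).as_matrix().round(4),q['ee_pos'],q['t'])
E
```

```text
[(array([419.96575342, 227.05479452]), 146), (array([254.74857143, 171.86857143]), 175)] (array([ 0.48467749, -0.33403553,  0.07553431]), [np.float64(0.1465402090710218), np.float64(0.14051736699707038)])
((411.17431640625, 210.74774169921875), (68.58036804199219, 29.4052677154541), 73.3007583618164)
[[ 0.5978 -0.2591  0.04  ]
 [ 0.6214 -0.331   0.04  ]
 [ 0.4558 -0.3808  0.04  ]
 [ 0.4331 -0.3098  0.04  ]] [ 0.52704381 -0.32017168  0.04      ]
0.07561658100087679 -71.81972596528321
0.1729318390286302 -163.2664898366454
0.07449627579356219 107.7922181381455
0.172402689058337 17.102046854832025
[[ 0.      0.3446  0.9388]
 [ 0.      0.9388 -0.3446]
 [-1.      0.      0.    ]] [0.24981268 0.68061371 0.40470341] 1.8
```

View pics/c3.png

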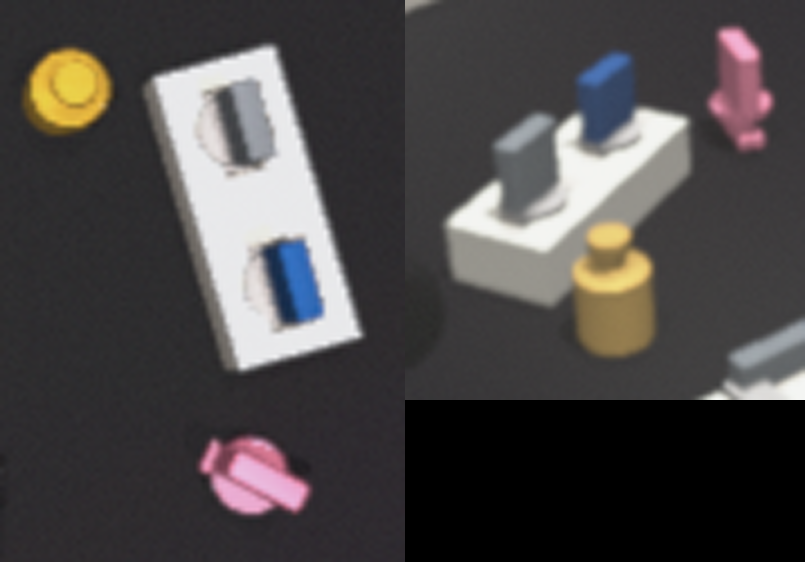

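Request:
send_rows(
  travel=[
    [0,-0.027,0.05],
    [0,-0.054,0.1],
    [0,-0.081,0.15],
    [0,-0.108,0.2],
    [0,-0.135,0.25],
    [0,-0.162,0.3],
    [0,-0.189,0.35],
    [0,-0.216,0.4],
    [0,-0.242,0.45],
    [0,-0.269,0.501],
    [0,-0.269,0.501],
    [0.03,-0.269,0.501],
    [0.06,-0.269,0.501],
    [0.085,-0.269,0.501],
    [0.095,-0.269,0.501],
    [0.095,-0.269,0.501],
  ],
  rot=[
    [0,0,0],
    [0,0,0],
    [0,0,0],
    [0,0,0],
    [0,0,0],
    [0,0,0],
    [0,0,0],
    [0,0,0],
    [0,0,0],
    [0,0,0],
    [0,0,0],
    [0,0,0],
    [0,0,0],
    [0,0,0],
    [0,0,0],
    [0,0,0],
  ],
  fingers=0.0854,
)

```text
t: 3.8
ee_pos: [0.6271, 0.256, 0.3093]
eef_rot: [0.123, 0.697, -0.124, 0.696]
ft_force: [0.4, 0.7, 0.4]
grip_width: 1.002
```

Request:
send_rows(
  travel=[
    [0,0,0],
    [0,0,0],
    [0,0,0],
    [0,0,0],
    [0,0,0],
    [0,0,0],
  ],
  rot=[
    [0,0,0],
    [0,0,0],
    [0,0,0],
    [0,0,0],
    [0,0,0],
    [0,0,0],
  ],
  fingers=0.0,
  newtons=50,
)

```text
t: 4.55
ee_pos: [0.6279, 0.2559, 0.3105]
eef_rot: [0.124, 0.696, -0.123, 0.697]
ft_force: [-0.3, 1.2, 4.0]
grip_width: 0.221
```

```bash
python3 -c "
import numpy as np
p0=25.5
print([[0,round(.045*(np.cos(np.radians(p0+14*k))-np.cos(np.radians(p0))),3),round(.045*(np.sin(np.radians(p0+14*k))-np.sin(np.radians(p0))),3)] for k in range(1,20)])"
```

```text
[[0, np.float64(-0.006), np.float64(0.009)], [0, np.float64(-0.014), np.float64(0.017)], [0, np.float64(-0.023), np.float64(0.022)], [0, np.float64(-0.034), np.float64(0.025)], [0, np.float64(-0.045), np.float64(0.025)], [0, np.float64(-0.056), np.float64(0.023)], [0, np.float64(-0.065), np.float64(0.018)], [0, np.float64(-0.074), np.float64(0.011)], [0, np.float64(-0.08), np.float64(0.002)], [0, np.float64(-0.084), np.float64(-0.008)], [0, np.float64(-0.086), np.float64(-0.019)], [0, np.float64(-0.084), np.float64(-0.03)], [0, np.float64(-0.081), np.float64(-0.04)], [0, np.float64(-0.074), np.float64(-0.049)], [0, np.float64(-0.066), np.float64(-0.056)], [0, np.float64(-0.056), np.float64(-0.062)], [0, np.float64(-0.046), np.float64(-0.064)], [0, np.float64(-0.035), np.float64(-0.064)], [0, np.float64(-0.024), np.float64(-0.061)]]
```

Crank 224° clockwise (about −19.5 mm), then look.

Request:
send_rows(
  travel=[
    [0,-0.006,0.009],
    [0,-0.014,0.017],
    [0,-0.023,0.022],
    [0,-0.034,0.025],
    [0,-0.045,0.025],
    [0,-0.056,0.023],
    [0,-0.065,0.018],
    [0,-0.074,0.011],
    [0,-0.08,0.002],
    [0,-0.084,-0.008],
    [0,-0.086,-0.019],
    [0,-0.084,-0.03],
    [0,-0.081,-0.04],
    [0,-0.074,-0.049],
    [0,-0.066,-0.056],
    [0,-0.056,-0.062],
    [0,-0.056,-0.062],
    [0,-0.056,-0.062],
  ],
  rot=[
    [0,0,0],
    [0,0,0],
    [0,0,0],
    [0,0,0],
    [0,0,0],
    [0,0,0],
    [0,0,0],
    [0,0,0],
    [0,0,0],
    [0,0,0],
    [0,0,0],
    [0,0,0],
    [0,0,0],
    [0,0,0],
    [0,0,0],
    [0,0,0],
    [0,0,0],
    [0,0,0],
  ],
)

```text
t: 6.8
ee_pos: [0.5507, 0.2227, 0.3104]
eef_rot: [0.124, 0.695, -0.125, 0.697]
ft_force: [2.8, 1.2, 6.9]
grip_width: 0.218
```

```bash
python3 - <<'E'
from m import *
t=cv2.cvtColor(T['image'],cv2.COLOR_RGB2BGR);s=cv2.cvtColor(S['image'],cv2.COLOR_RGB2BGR)
cv2.imwrite('pics/t1.png',t);cv2.imwrite('pics/s1.png',s)
a=cv2.resize(t[135:175,245:315],(0,0),fx=8,fy=8,interpolation=cv2.INTER_CUBIC)
c=cv2.resize(s[255:320,270:350],(0,0),fx=7,fy=7,interpolation=cv2.INTER_CUBIC);c=c[:,:560]
a=a[:,:560]
v=np.vstack([a,c]);v=cv2.resize(v,(0,0),fx=.75,fy=.75);print(v.shape);cv2.imwrite('pics/c4.png',v)
E
```

```text
(581, 420, 3)
```

View pics/c4.png

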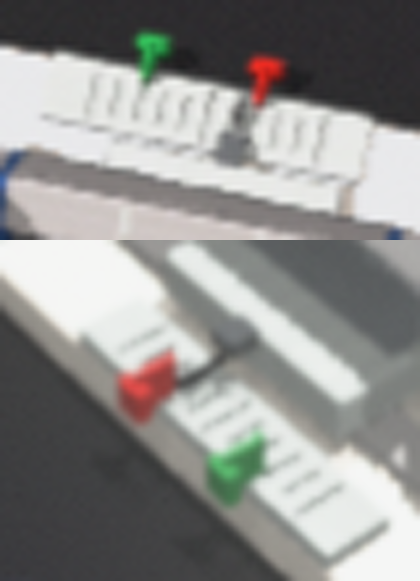

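```bash
python3 - <<'E'
from m import *
y=np.array([np.sin(np.radians(10.1)),np.cos(np.radians(10.1)),0]);x=np.array([y[1],-y[0],0]);O=np.array([.5815,.0342,0])
def bd(P):return np.round([(P-O)@x*1e3,(P-O)@y*1e3],1)
t=lambda p:np.array(p)/6+[245,135]
s=lambda p:(np.array(p)-[0,240])/5.25+[270,255]
for n,p,z in(('flag foot',(257,105),.031),('flag mid',(261,85),.040),('flag top',(265,65),.048),('ptr tip',(242,103),.039),('ptr base',(236,140),.039)):print(n,bd(atz(T,t(p),z)))
for n,p,z in(('S ptr tip',(180,385),.039),('S ptr mid',(200,370),.039),('S flag low',(130,412),.030),('S flag toe',(172,380),.031)):print(n,bd(atz(S,s(p),z)))
red=lambda h,s,v:((h<8)|(h>172))&(s>130)&(v>90)
for b in(90,60):
  red=lambda h,s,v:((h<8)|(h>172))&(s>b+40)&(v>b)
  r=[cen(mask(T,red),(250,130,310,165))[0],cen(mask(S,red),(280,260,340,310))[0]]
  print('red',bd(tri(T,r[0],S,r[1])[0]),bd(atz(T,r[0],.04)),bd(atz(S,r[1],.04)))
# motion of the rail: top-view pointer dark pixels column before/after
for f in('top0','t1'):
  g=cv2.imread(f'pics/{f}.png',0)
  m=np.zeros((400,640),bool)
  for i in range(145,165):
    for j in range(255,305):
      P=bd(atz(T,(j,i),.039))
      if 58<P[0]<92 and g[i,j]<140: m[i,j]=1
  ys,xs=np.nonzero(m);B=np.array([bd(atz(T,(j,i),.039)) for j,i in zip(xs,ys)]);print(f,len(B),np.round(np.median(B,0),1),np.round(B.mean(0),1))
E
```

```text
flag foot [ 93.3 -21.9]
flag mid [100.4 -22.6]
flag top [107.6 -23.2]
ptr tip [ 91.4 -16.2]
ptr base [ 75.2 -17. ]
S ptr tip [ 93.5 -14.9]
S ptr mid [ 83.4 -16.4]
S flag low [109.7 -22.8]
S flag toe [ 89.1 -25.3]
red [105.4 -21.1] [106.4 -21.4] [103.8 -22. ]
red [105.4 -21.4] [106.6 -22. ] [103.6 -21.8]
top0 39 [75.3  3.2] [76.7  3.2]
t1 34 [ 75.2 -15.3] [ 75.9 -15.4]
```

Request:
send_rows(
  travel=[
    [0,0.011,-0.003],
    [0,0.022,-0.0025],
    [0,0.032,0.0],
    [0,0.042,0.0055],
    [0,0.047,0.0095],
    [0,0.047,0.0095],
    [0,0.047,0.0095],
    [0,0.047,0.0095],
  ],
  rot=[
    [0,0,0],
    [0,0,0],
    [0,0,0],
    [0,0,0],
    [0,0,0],
    [0,0,0],
    [0,0,0],
    [0,0,0],
  ],
)

```text
t: 8.0
ee_pos: [0.5744, 0.264, 0.3104]
eef_rot: [0.123, 0.697, -0.125, 0.696]
ft_force: [-1.9, 1.7, 10.7]
grip_width: 0.217
```

```bash
python3 - <<'E'
from m import *
y=np.array([np.sin(np.radians(10.1)),np.cos(np.radians(10.1)),0]);x=np.array([y[1],-y[0],0]);O=np.array([.5815,.0342,0])
def bd(P):return np.round([(P-O)@x*1e3,(P-O)@y*1e3],1)
t=cv2.cvtColor(T['image'],cv2.COLOR_RGB2BGR);s=cv2.cvtColor(S['image'],cv2.COLOR_RGB2BGR)
cv2.imwrite('pics/t2.png',t);cv2.imwrite('pics/s2.png',s)
a=cv2.resize(t[135:175,245:315],(0,0),fx=8,fy=8,interpolation=cv2.INTER_CUBIC)
c=cv2.resize(s[255:305,270:340],(0,0),fx=8,fy=8,interpolation=cv2.INTER_CUBIC)
v=cv2.resize(np.vstack([a,c]),(0,0),fx=.75,fy=.75);cv2.imwrite('pics/c5.png',v)
for f in('top0','t1','t2'):
  g=cv2.imread(f'pics/{f}.png',0)
  B=np.array([bd(atz(T,(j,i),.039)) for i in range(145,168) for j in range(255,305) if g[i,j]<140])
  B=B[(B[:,0]>58)&(B[:,0]<92)&(B[:,1]>-40)&(B[:,1]<20)];print(f,len(B),np.median(B,0),B.mean(0).round(1))
E
```

```text
top0 39 [75.3  3.2] [76.7  3.2]
t1 34 [ 75.15 -15.3 ] [ 75.9 -15.4]
t2 29 [ 72.3 -20.9] [ 74.3 -21.1]
```

View pics/c5.png

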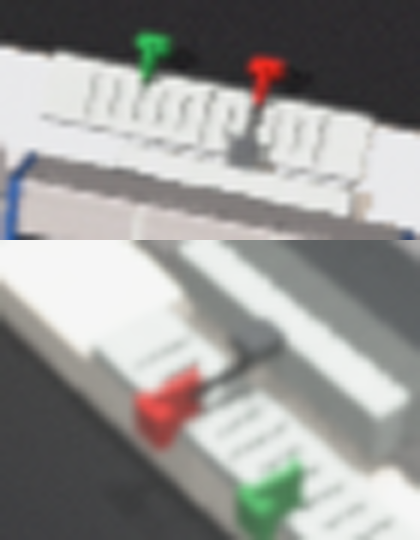

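Request:
send_rows(
  travel=[
    [0,0.0025,0.0025],
    [0,0.005,0.005],
    [0,0.005,0.005],
    [0,0.005,0.005],
  ],
  rot=[
    [0,0,0],
    [0,0,0],
    [0,0,0],
    [0,0,0],
  ],
)

```text
t: 8.6
ee_pos: [0.5804, 0.2668, 0.3104]
eef_rot: [0.123, 0.697, -0.125, 0.695]
ft_force: [-1.9, 1.1, 11.3]
grip_width: 0.217
```

Request:
send_rows(
  travel=[
    [0,0,0],
    [0,0,0],
    [0,0,0],
    [-0.04,0,0],
    [-0.08,0,0],
    [-0.08,0,0],
  ],
  rot=[
    [0,0,0],
    [0,0,0],
    [0,0,0],
    [0,0,0],
    [0,0,0],
    [0,0,0],
  ],
  fingers=0.0854,
)

```text
t: 9.35
ee_pos: [0.5827, 0.2682, 0.3929]
eef_rot: [0.125, 0.694, -0.123, 0.698]
ft_force: [0.6, 0.1, -1.0]
grip_width: 1.002
```

```bash
python3 - <<'E'
from m import *
y=np.array([np.sin(np.radians(10.1)),np.cos(np.radians(10.1)),0]);x=np.array([y[1],-y[0],0]);O=np.array([.5815,.0342,0])
def bd(P):return np.round([(P-O)@x*1e3,(P-O)@y*1e3],1)
t=cv2.cvtColor(T['image'],cv2.COLOR_RGB2BGR);s=cv2.cvtColor(S['image'],cv2.COLOR_RGB2BGR)
cv2.imwrite('pics/t3.png',t);cv2.imwrite('pics/s3.png',s)
g=cv2.imread('pics/t3.png',0)
B=np.array([bd(atz(T,(j,i),.039)) for i in range(145,168) for j in range(255,305) if g[i,j]<140])
B=B[(B[:,0]>58)&(B[:,0]<92)&(B[:,1]>-40)&(B[:,1]<20)];print(len(B),np.median(B,0),B.mean(0).round(1))
a=cv2.resize(t[140:225,215:325],(0,0),fx=7,fy=7,interpolation=cv2.INTER_CUBIC);cv2.imwrite('pics/c6.png',a)
# blue end caps
blu=mask(T,lambda h,s,v:(h>100)&(h<125)&(s>110)&(v>40)).astype(np.uint8);blu[:150]=0;blu[:,330:]=0;blu[:,:220]=0
n,l,st,ce=cv2.connectedComponentsWithStats(blu,connectivity=8)
for k in range(1,n):
  if st[k,4]>10:
    ys,xs=np.nonzero(l==k);print(k,st[k],ce[k],np.c_[xs,ys][np.argmin(ys)],np.c_[xs,ys][np.argmax(ys)])
s=ctrl.state();print(s['joint_pos'].round(3),s['ee_pos'],R.from_quat(s['eef_rot']).as_matrix().round(4).tolist())
E
```

```text
30 [ 74.15 -21.9 ] [ 75.4 -22. ]
1 [247 161   4  10  11] [247.72727273 165.45454545] [250 161] [247 170]
2 [244 173   5  15  32] [246.21875 178.71875] [246 173] [245 187]
4 [307 177   6  26  46] [309.7173913  189.69565217] [312 177] [307 202]
5 [304 275   3   5  12] [305.25       276.91666667] [305 275] [305 279]
6 [319 276   3   5  15] [320. 278.] [319 276] [319 280]
[-0.561  0.501  0.083  1.825 -0.054  0.818  0.768] [0.58125405 0.26773306 0.38955973] [[-0.0003, 0.3446, 0.9387], [-0.0004, 0.9387, -0.3446], [-1.0, -0.0005, -0.0001]]
```

View pics/c6.png

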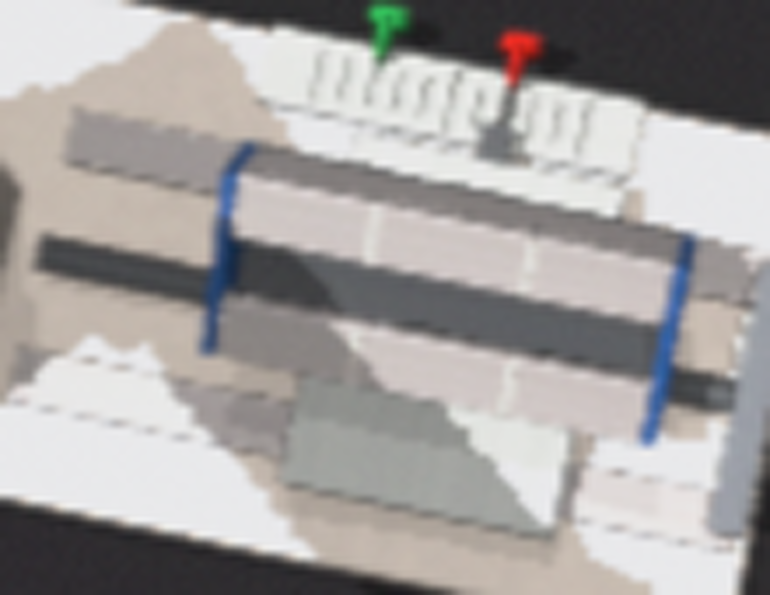

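```bash
python3 - <<'E'
from m import *
y=np.array([np.sin(np.radians(10.1)),np.cos(np.radians(10.1)),0]);x=np.array([y[1],-y[0],0]);O=np.array([.5815,.0342,0])
def bd(P):return np.round([(P-O)@x*1e3,(P-O)@y*1e3],1)
t=lambda p:np.array(p)/7+[215,140]
for n,p,u,v in(('up R',(530,235),34,-27),('up L',(377,205),34,27),('lo R',(507,408),-34,-27),('slot up R',(524,293),11,-27),('slot lo R',(515,358),-11,-27),('slot up L',(368,264),11,27),('slot lo L',(355,328),-11,27)):
  P=atz(T,t(p),.108+u*.0005);b=bd(P);print(n,b,'centre',np.round(b-[u*.866,v],1))
# profile across slot, along bed x at y=-27..27 using t3: brightness
g=cv2.GaussianBlur(cv2.imread('pics/t3.png',0),(0,0),.5).astype(np.float32)
for yy in(-35,-22,-15):
  us=np.arange(-48,49,2.);row=[]
  for u in us:
    # u along face measured for an assumed centre bed x=0
    P=O+x*u*.000866+y*yy*1e-3+np.array([0,0,.108+u*.0005]);p=proj(T,P)[0]
    row.append(int(cv2.remap(g,np.float32([[p[0]]]),np.float32([[p[1]]]),1)[0,0]))
  print(yy,list(zip(us.astype(int).tolist(),row)))
# same for scene: project handwheel axis & the rail outline for check
for n,c in(('S',S),('T',T)):
  print(n,proj(c,[O+x*-.02+y*.19+[0,0,.1276]]).round(1))
print([ (d['point'],d['confidence']) for d in ctrl.find_in('slot','top')])
E
```

```text
up R [ 27.7 -47.5] centre [ -1.7 -20.5]
up L [27.4  4.8] centre [ -2.  -22.2]
lo R [-28.  -49.5] centre [  1.4 -22.5]
slot up R [  9.5 -48.7] centre [ -0.  -21.7]
slot lo R [-11.7 -49.5] centre [ -2.2 -22.5]
slot up L [8.6 5. ] centre [ -0.9 -22. ]
slot lo L [-12.5   6.1] centre [ -3.  -20.9]
-35 [(-48, 155), (-46, 156), (-44, 166), (-42, 188), (-40, 217), (-38, 221), (-36, 213), (-34, 205), (-32, 201), (-30, 201), (-28, 200), (-26, 200), (-24, 200), (-22, 200), (-20, 198), (-18, 198), (-16, 199), (-14, 195), (-12, 163), (-10, 126), (-8, 99), (-6, 95), (-4, 94), (-2, 94), (0, 94), (2, 94), (4, 94), (6, 95), (8, 104), (10, 129), (12, 171), (14, 194), (16, 201), (18, 201), (20, 200), (22, 200), (24, 200), (26, 198), (28, 198), (30, 196), (32, 180), (34, 152), (36, 130), (38, 125), (40, 123), (42, 123), (44, 133), (46, 186), (48, 217)]
-22 [(-48, 146), (-46, 144), (-44, 144), (-42, 144), (-40, 143), (-38, 142), (-36, 146), (-34, 166), (-32, 191), (-30, 198), (-28, 200), (-26, 200), (-24, 200), (-22, 200), (-20, 199), (-18, 199), (-16, 198), (-14, 195), (-12, 163), (-10, 125), (-8, 94), 
[... 231 characters left out ...]
38, 127), (40, 125), (42, 123), (44, 131), (46, 164), (48, 210)]
-15 [(-48, 144), (-46, 144), (-44, 143), (-42, 143), (-40, 143), (-38, 145), (-36, 153), (-34, 171), (-32, 188), (-30, 197), (-28, 200), (-26, 200), (-24, 200), (-22, 200), (-20, 199), (-18, 199), (-16, 200), (-14, 196), (-12, 174), (-10, 127), (-8, 96), (-6, 89), (-4, 93), (-2, 95), (0, 95), (2, 95), (4, 94), (6, 95), (8, 104), (10, 134), (12, 168), (14, 192), (16, 199), (18, 201), (20, 201), (22, 201), (24, 201), (26, 199), (28, 200), (30, 199), (32, 191), (34, 152), (36, 138), (38, 131), (40, 127), (42, 125), (44, 135), (46, 185), (48, 220)]
S [[442.7 279.8]]
T [[187.1 173. ]]
[([278.0, 183.3], 0.85), ([368.1, 188.2], 0.38)]
```

Request:
send_rows(
  travel=[
    [0,-0.04,0.008],
    [0,-0.08,0.016],
    [0,-0.12,0.023],
    [0,-0.16,0.031],
    [0,-0.2,0.039],
    [0,-0.24,0.047],
    [0,-0.28,0.054],
    [0,-0.32,0.062],
    [0,-0.36,0.07],
    [0,-0.4,0.078],
    [0,-0.44,0.086],
    [0,-0.48,0.093],
    [0,-0.52,0.101],
    [0,-0.56,0.109],
    [0.02,-0.598,0.116],
    [0.04,-0.598,0.116],
    [0.06,-0.598,0.116],
    [0.06,-0.598,0.116],
    [0.06,-0.598,0.116],
  ],
  rot=[
    [9.5,0,0],
    [19,0,0],
    [28.5,0,0],
    [38,0,0],
    [47.5,0,0],
    [57,0,0],
    [66.5,0,0],
    [76,0,0],
    [85.5,0,0],
    [95,0,0],
    [104.5,0,0],
    [114,0,0],
    [123.5,0,0],
    [133,0,0],
    [142.8,0,0],
    [142.8,0,0],
    [142.8,0,0],
    [142.8,0,0],
    [142.8,0,0],
  ],
  fingers=0.05,
)

```text
t: 11.98
ee_pos: [0.4848, -0.3325, 0.3297]
eef_rot: [0.699, 0.106, -0.699, 0.105]
ft_force: [0.1, -0.7, -0.5]
grip_width: 0.581
```

```bash
cat > st.py <<'E'
from h import *
s=ctrl.state();M=R.from_quat(s['eef_rot']).as_matrix();p=s['ee_pos']
def to(P,Rt=None):
    d=M.T@(np.array(P)-p);print('shift',d.round(4),end=' ')
    if Rt is not None: print('rot',np.degrees(R.from_matrix(M.T@Rt).as_rotvec()).round(2))
print(s['t'],p.round(4),s['joint_pos'].round(2),s['ft_force'].round(1),s['grip_width'].round(3),'\n',M.round(3))
E
python3 - <<'E'
from st import *
a=np.radians(-73);Y=np.array([np.cos(a),np.sin(a),0]);X=np.array([0,0,-1.]);Rt=np.c_[X,Y,np.cross(X,Y)]
to([.4845,-.3335,.229],Rt)
E
```

```text
Traceback (most recent call last):
  File "st.py", line 6, in <module>
    print(s['t'],p.round(4),s['joint_pos'].round(2),s['ft_force'].round(1),s['grip_width'].round(3),'\n',M.round(3))
                                                                           ^^^^^^^^^^^^^^^^^^^^^
AttributeError: 'float' object has no attribute 'round'
```

```bash
sed -i "s/s\['grip_width'\].round(3)/s['grip_width']/" st.py
python3 - <<'E'
from st import *
a=np.radians(-73);Y=np.array([np.cos(a),np.sin(a),0]);X=np.array([0,0,-1.]);Rt=np.c_[X,Y,np.cross(X,Y)]
to([.4845,-.3335,.229],Rt)
E
```

```text
11.975 [ 0.4848 -0.3325  0.3297] [ 0.04  0.62  0.7   2.   -0.6   0.73 -0.16] [ 0.1 -0.7 -0.5] 0.5809395840705416 
 [[ 0.     0.295 -0.956]
 [ 0.001 -0.956 -0.295]
 [-1.    -0.    -0.   ]]
shift [0.1007 0.001  0.0007] rot [ 0.15 -0.02  0.03]
```

Request:
send_rows(
  travel=[
    [0.03,0.0005,0],
    [0.06,0.001,0],
    [0.085,0.001,0],
    [0.1,0.001,0],
    [0.1,0.001,0],
  ],
  rot=[
    [0,0,0],
    [0,0,0],
    [0,0,0],
    [0,0,0],
    [0,0,0],
  ],
)

```text
t: 12.6
ee_pos: [0.4848, -0.334, 0.2295]
eef_rot: [-0.699, -0.105, 0.699, -0.105]
ft_force: [-0.0, -0.3, 0.8]
grip_width: 0.585
```

Request:
send_rows(
  travel=[
    [0,0,0],
    [0,0,0],
    [0,0,0],
    [0,0,0],
    [0,0,0],
  ],
  rot=[
    [0,0,0],
    [0,0,0],
    [0,0,0],
    [0,0,0],
    [0,0,0],
  ],
  fingers=0.0,
  newtons=70,
)

```text
t: 13.22
ee_pos: [0.485, -0.3347, 0.2309]
eef_rot: [0.7, 0.104, -0.699, 0.105]
ft_force: [0.2, 0.6, 6.5]
grip_width: 0.177
```

Request:
send_rows(
  travel=[
    [-0.03,0,0],
    [-0.07,0,0],
    [-0.12,0,0],
    [-0.12,0,0],
    [-0.12,0,0],
  ],
  rot=[
    [0,0,0],
    [0,0,0],
    [0,0,0],
    [0,0,0],
    [0,0,0],
  ],
)

```text
t: 13.85
ee_pos: [0.4844, -0.3335, 0.3491]
eef_rot: [-0.699, -0.105, 0.699, -0.104]
ft_force: [0.1, 1.0, -1.3]
grip_width: 0.175
```

```bash
cat > tg.py <<'E'
from st import *
b=np.radians(10.1);by=np.array([np.sin(b),np.cos(b),0]);bx=np.array([by[1],-by[0],0]);z=np.array([0,0,1.])
n=-.5*bx+.866*z;sx=.866*bx+.5*z;n/=np.linalg.norm(n);sx/=np.linalg.norm(sx)
SL=np.array([.5821,.0339,.108])-.0219*by
R1=np.c_[-n,sx,np.cross(-n,sx)]
def T(u,h=.036):return SL+n*(u+h+.155)
def loc(h=.036):
    o=p+M[:,0]*(.155+h); d=o-SL; print('bolt org in slot frame mm',(np.array([d@sx,d@by,d@n])*1e3).round(1),'axis err deg',np.degrees(np.arccos(min(1,-M[:,0]@n))).round(1))
E
python3 - <<'E'
from tg import *
to(T(.06),R1);print(T(.06))
c=cap('scene');cv2.imwrite('pics/s4.png',c['image'][:,:,::-1])
E
```

```text
13.85 [ 0.4844 -0.3335  0.3491] [ 0.02  0.6   0.73  1.99 -0.57  0.77 -0.18] [ 0.1  1.  -1.3] 0.17468580580269213 
 [[-0.001  0.294 -0.956]
 [ 0.001 -0.956 -0.294]
 [-1.    -0.001  0.   ]]
shift [ 0.0242 -0.3603 -0.0796] rot [-61.34  16.4   26.99]
[0.4547016  0.03434839 0.32537078]
```

Request:
send_rows(
  travel=[
    [-0.01,-0.03,-0.007],
    [-0.02,-0.06,-0.013],
    [-0.02,-0.09,-0.02],
    [-0.02,-0.12,-0.027],
    [-0.02,-0.15,-0.033],
    [-0.02,-0.18,-0.04],
    [-0.02,-0.21,-0.047],
    [-0.02,-0.24,-0.053],
    [-0.02,-0.27,-0.06],
    [-0.02,-0.3,-0.067],
    [-0.01,-0.33,-0.073],
    [0.01,-0.36,-0.08],
    [0.024,-0.36,-0.08],
    [0.024,-0.36,-0.08],
    [0.024,-0.36,-0.08],
  ],
  rot=[
    [-5.1,1.4,2.2],
    [-10.2,2.7,4.5],
    [-15.3,4.1,6.7],
    [-20.4,5.5,9],
    [-25.6,6.8,11.2],
    [-30.7,8.2,13.5],
    [-35.8,9.6,15.7],
    [-40.9,10.9,18],
    [-46,12.3,20.2],
    [-51.1,13.7,22.5],
    [-56.2,15,24.7],
    [-61.3,16.4,27],
    [-61.3,16.4,27],
    [-61.3,16.4,27],
    [-61.3,16.4,27],
  ],
)

```text
t: 15.78
ee_pos: [0.4686, 0.0397, 0.3524]
eef_rot: [0.632, 0.308, -0.422, 0.573]
ft_force: [-1.2, 0.0, -1.6]
grip_width: 0.178
```

```bash
python3 - <<'E'
from tg import *
to(T(.015),R1);loc()
c=cap('top');t=cap('scene')
a=cv2.resize(c['image'][130:235,195:345,::-1],(0,0),fx=4,fy=4,interpolation=cv2.INTER_CUBIC)
d=cv2.resize(t['image'][140:300,250:450,::-1],(0,0),fx=3,fy=3,interpolation=cv2.INTER_CUBIC)[:180*2]
v=np.vstack([a,d[:,:600]]);print(v.shape);cv2.imwrite('pics/c7.png',cv2.resize(v,(0,0),fx=.75,fy=.75))
E
```

```text
15.775 [0.4686 0.0397 0.3524] [-0.78  0.4   0.7   2.37 -1.53  0.08  1.16] [-1.2  0.  -1.6] 0.17803301136813743 
 [[ 0.455  0.872 -0.18 ]
 [-0.094 -0.154 -0.984]
 [-0.886  0.464  0.012]]
shift [ 0.0631 -0.0221  0.0069] rot [0.11 0.75 2.34]
bolt org in slot frame mm [16.8  5.2 77.2] axis err deg 2.5
(780, 600, 3)
```

View pics/c7.png

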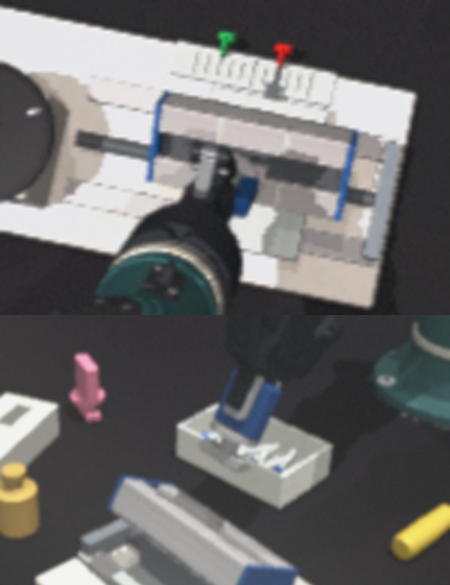

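```bash
cat > kin.py <<'E'
import numpy as np, itertools
from scipy.spatial.transform import Rotation as R
from scipy.optimize import least_squares
D=[([-1.31251722,.5911653,.04838821,1.60853004,-.03328943,.94268249,-.03373192],[.24980,.68060,.40472],[.12373,.69619,-.12372,.69621]),
([-.561,.501,.083,1.825,-.054,.818,.768],[.58125,.26773,.38956],R.from_matrix([[-.0003,.3446,.9387],[-.0004,.9387,-.3446],[-1,-.0005,-.0001]]).as_quat()),
([.04,.62,.70,2.0,-.6,.73,-.16],[.4848,-.3325,.3297],[.699,.106,-.699,.105]),
([.02,.60,.73,1.99,-.57,.77,-.18],[.4844,-.3335,.3491],[-.699,-.105,.699,-.104]),
([-.78,.40,.70,2.37,-1.53,.08,1.16],[.4686,.0397,.3524],[.632,.308,-.422,.573])]
def fk(q,g,sg):
    h,L1,L2,L3,a1,a2,a3,yaw=g; s1,s3,s5,s7=sg
    Rz=lambda t:R.from_rotvec([0,0,t]);Ry=lambda t:R.from_rotvec([0,t,0])
    r=Rz(s1*q[0]);p=np.array([0,0,h]);r=r*Ry(q[1])*Rz(s3*q[2]);p=p+r.apply([a1,0,L1])
    r=r*Ry(q[3])*Rz(s5*q[4]);p=p+r.apply([a2,0,L2])
    r=r*Ry(q[5])*Rz(s7*q[6]+yaw);p=p+(r*Rz(-s7*q[6]-yaw)).apply([a3,0,L3])
    # tool x along link z
    return p,r*R.from_matrix(np.array([[0,0,1],[0,1,0],[-1,0,0]]).T@np.eye(3)) if 0 else r*R.from_matrix([[0,0,-1],[0,1,0],[1,0,0]])
def res(g,sg,D=D):
    o=[]
    for q,p,e in D:
        P,r=fk(q,g,sg);o+=list((P-p)*5)+list((r.inv()*R.from_quat(e)).as_rotvec())
    return np.array(o)
E
python3 - <<'E'
from kin import *
best=[]
for sg in itertools.product((1,-1),repeat=4):
  for y in(0,1.57,3.14,-1.57):
    f=least_squares(res,[.3,.5,.45,.15,0,0,0,y],args=(sg,));best.append((f.cost,sg,f.x.round(4)))
best.sort(key=lambda t:t[0])
for b in best[:3]:print(b)
print(np.round(res(best[0][2],best[0][1]).reshape(-1,6),3))
E
```

```text
(np.float64(0.04387077219024834), (-1, -1, -1, -1), array([ 3.873e-01,  5.264e-01,  4.553e-01,  1.266e-01,  5.260e-02,
       -4.700e-03, -1.220e-02, -4.710e+00]))
(np.float64(0.043870772190248354), (-1, -1, -1, -1), array([ 0.3873,  0.5264,  0.4553,  0.1266,  0.0526, -0.0047, -0.0122,
        1.5732]))
(np.float64(0.043870772190248354), (-1, -1, -1, -1), array([ 0.3873,  0.5264,  0.4553,  0.1266,  0.0526, -0.0047, -0.0122,
        1.5732]))
[[-0.207  0.044  0.    -0.002  0.    -0.   ]
 [-0.065  0.195 -0.001 -0.002  0.    -0.   ]
 [-0.017 -0.008  0.005 -0.001 -0.005 -0.004]
 [-0.016 -0.01  -0.004  0.002  0.003  0.001]
 [ 0.001  0.004  0.002  0.003 -0.     0.002]]
```

```bash
sed -i 's/h,L1,L2,L3,a1,a2,a3,yaw=g;/h,L1,L2,L3,a1,a2,a3,yaw,b1,b2,b3=g;/;s/\[a1,0,L1\]/[a1,b1,L1]/;s/\[a2,0,L2\]/[a2,b2,L2]/;s/\[a3,0,L3\]/[a3,b3,L3]/' kin.py
python3 - <<'E'
from kin import *
sg=(-1,)*4
f=least_squares(res,[.38,.5,.45,.13,0.05,0,0,1.57,-.02,-.02,-.02],args=(sg,));print(f.cost,f.x.round(4).tolist())
print(np.round(res(f.x,sg).reshape(-1,6),3))
np.save('g.npy',f.x);g=f.x
from tg import T,R1,sx,by,n
lo=np.array([-2.69,-.47,-1.27,.19,-1.53,.08,-3.09])+.04;hi=np.array([2.69,2.24,1.36,2.51,4.68,2.07,3.09])-.04
def ik(P,Rm,q0,w=.02,qp=None):
    def e(q):
        p,r=fk(q,g,sg);return np.r_[(p-P)*20,(r.inv()*R.from_matrix(Rm)).as_rotvec()*5,w*(q-(q0 if qp is None else qp))]
    return least_squares(e,np.clip(q0,lo+.01,hi-.01),bounds=(lo,hi))
for nm,Y in(('jaw-10',sx),('jaw170',-sx),('jaw80',by),('jaw-100',-by)):
  Rm=np.c_[-n,Y,np.cross(-n,Y)]
  for u in(.06,0):
   out=[]
   for q1 in(-.6,0,.6):
    for q5 in(-.8,0,.8,2.,3.1,4):
     for q7 in(-2,0,2):
      s=ik(T(u),Rm,np.array([q1,.5,-q1,2.,q5,.4,q7]),.001)
      if np.linalg.norm(s.fun[:6])<.01: out.append(s.x)
   out=np.array(out)
   if len(out):
     m=np.minimum(out-lo,hi-out).min(1);o=np.argsort(-m)[:3];print(nm,u,len(out));print(np.c_[m[o],out[o]].round(2))
   else: print(nm,u,'none')
E
```

```text
0.0017191475874101792 [0.2903, 0.6194, 0.4572, 0.1342, 0.0199, -0.0104, 0.0114, 1.5732, -0.0436, 1.7012, -1.7015]
[[-0.003  0.012 -0.023 -0.002  0.    -0.   ]
 [ 0.016  0.016 -0.015 -0.002  0.    -0.   ]
 [-0.006  0.009  0.026 -0.001 -0.005 -0.004]
 [-0.019  0.015  0.021  0.002  0.003  0.001]
 [ 0.002 -0.003 -0.01   0.003 -0.     0.002]]
15.875 [0.4687 0.0382 0.3532] [-0.77  0.4   0.7   2.37 -1.53  0.08  1.16] [-0.9  0.1 -0.9] 0.17720300825816718 
 [[ 0.456  0.871 -0.182]
 [-0.096 -0.155 -0.983]
 [-0.885  0.465  0.012]]
jaw-10 0.06 45
[[ 0.04 -1.    0.69  1.12  2.43  4.29  0.49  1.59]
 [ 0.04  0.65  0.56 -1.17  2.43  1.69  0.76 -2.02]
 [ 0.04 -0.94  0.6   1.    2.43  4.2   0.38  1.68]]
jaw-10 0 43
[[ 0.06  0.61  0.73 -1.13  2.41  1.83  0.87 -2.07]
 [ 0.06 -0.91  0.88  1.1   2.41  4.17  0.66  1.65]
 [ 0.06  0.56  0.68 -1.05  2.41  1.85  0.8  -2.11]]
jaw170 0.06 39
[[ 0.04  0.59  0.51 -1.08  2.43  1.71  0.69  1.1 ]
 [ 0.04  0.56  0.49 -1.03  2.43  1.72  0.66  1.09]
 [ 0.04 -0.92  0.57  0.95  2.43  4.15  0.33 -1.4 ]]
jaw170 0 39
[[ 0.06  0.6   0.72 -1.11  2.41  1.84  0.86  1.06]
 [ 0.06  0.57  0.69 -1.07  2.41  1.85  0.82  1.04]
 [ 0.06  0.54  0.66 -1.01  2.41  1.86  0.77  1.02]]
jaw80 0.06 45
[[ 0.04  0.64  0.55 -1.16  2.43  1.69  0.75 -0.45]
 [ 0.04  0.61  0.53 -1.11  2.43  1.7   0.71 -0.46]
 [ 0.04  0.57  0.5  -1.05  2.43  1.71  0.67 -0.48]]
jaw80 0 38
[[ 0.06  0.59  0.71 -1.1   2.41  1.84  0.84 -0.52]
 [ 0.06  0.58  0.69 -1.07  2.41  1.85  0.82 -0.53]
 [ 0.06  0.54  0.67 -1.02  2.41  1.86  0.78 -0.55]]
jaw-100 0.06 27
[[ 0.04 -1.01  0.73  1.17  2.43  4.32  0.54 -0.02]
 [ 0.04 -0.96  0.63  1.04  2.43  4.24  0.41  0.08]
 [ 0.04 -0.91  0.56  0.94  2.43  4.14  0.33  0.18]]
jaw-100 0 27
[[ 0.06 -0.93  0.93  1.15  2.41  4.2   0.72  0.04]
 [ 0.06 -0.89  0.82  1.03  2.41  4.12  0.59  0.14]
 [ 0.06  0.45  0.6  -0.88  2.41  1.9   0.68  2.53]]
```

```bash
cat > sim.py <<'E'
from kin import *
sg=(-1,)*4;g=np.load('g.npy')
lo=np.array([-2.69,-.47,-1.27,.19,-1.53,.08,-3.09]);hi=np.array([2.69,2.24,1.36,2.51,4.68,2.07,3.09])
def err(q,P,r):
    p,rr=fk(q,g,sg);return np.r_[P-p,(r*rr.inv()).as_rotvec()*.3]
def step(q,P,r,n=15,lam=1e-4):
    for _ in range(n):
        e=err(q,P,r);J=np.array([(err(q,P,r)-err(q+np.eye(7)[i]*1e-5,P,r))/1e-5 for i in range(7)]).T
        free=np.ones(7,bool)
        for _ in range(3):
            Jf=J*free;dq=Jf.T@np.linalg.solve(Jf@Jf.T+lam*np.eye(6),e)
            bad=free&(((q+dq>hi)&(dq>0))|((q+dq<lo)&(dq<0)))
            if not bad.any():break
            free&=~bad
        q=np.clip(q+dq,lo,hi)
    return q
def follow(q,P0,r0,P1,r1,N=14,v=0):
    rv=(r0.inv()*r1).as_rotvec() if not isinstance(r1,np.ndarray) else r1
    for k in range(1,N+1):
        q=step(q,P0+(P1-P0)*k/N,r0*R.from_rotvec(rv*k/N),8)
    return q,r0*R.from_rotvec(rv)
E
python3 - <<'E'
from sim import *
from tg import T,R1,sx,by,n
qB=np.array(D[1][0]);PB,rB=fk(qB,g,sg)
q,r=follow(qB,PB,rB,np.array([.4845,-.3335,.33]),np.radians([142.8,0,0]));print('pred C',q.round(2),'obs',D[2][0])
qD=np.array(D[3][0]);PD,rD=fk(qD,g,sg)
q2,r2=follow(qD,PD,rD,T(.06),R.from_matrix(R1));print('pred E',q2.round(2),'err',err(q2,T(.06),r2).round(3),'obs',D[4][0])
# families at u=.03 and 0
for nm,Y in(('jaw-10',sx),('jaw170',-sx)):
 Rm=np.c_[-n,Y,np.cross(-n,Y)]
 for u in(.06,.03,0):
  out=set()
  rng=np.random.default_rng(0)
  for _ in range(60):
   q=rng.uniform([-1,.2,-1.2,1.8,-1.5,.1,-3],[1,1,1.3,2.5,4.6,1,3]);q=step(q,T(u),R.from_matrix(Rm),40)
   if np.linalg.norm(err(q,T(u),R.from_matrix(Rm)))<.002: out.add(tuple(q.round(1)))
  o=np.array(sorted(out,key=lambda a:a[4]));print(nm,u,len(o),'q5 range',o[:,4].min() if len(o) else '');print(o[:3],o[len(o)//2:len(o)//2+2] if len(o) else '')
E
```

```text
15.875 [0.4687 0.0382 0.3532] [-0.77  0.4   0.7   2.37 -1.53  0.08  1.16] [-0.9  0.1 -0.9] 0.17720300825816718 
 [[ 0.456  0.871 -0.182]
 [-0.096 -0.155 -0.983]
 [-0.885  0.465  0.012]]
pred C [ 0.04  0.63  0.7   2.   -0.61  0.73 -0.15] obs [0.04, 0.62, 0.7, 2.0, -0.6, 0.73, -0.16]
pred E [-0.77  0.41  0.69  2.39 -1.52  0.09  1.14] err [-0.005 -0.002 -0.015  0.001 -0.023  0.003] obs [-0.78, 0.4, 0.7, 2.37, -1.53, 0.08, 1.16]
jaw-10 0.06 27 q5 range 1.7
[[ 0.5  0.5 -0.9  2.4  1.7  0.6 -2.1]
 [ 0.4  0.4 -0.8  2.4  1.8  0.5 -2.1]
 [ 0.3  0.4 -0.7  2.4  1.8  0.5 -2.1]] [[-0.3  0.3  0.   2.4  2.2  0.2 -2.5]
 [-0.4  0.4  0.2  2.4  2.3  0.2 -2.7]]
jaw-10 0.03 25 q5 range 1.8
[[ 0.6  0.6 -1.2  2.4  1.8  0.8 -2.1]
 [ 0.5  0.5 -0.9  2.4  1.8  0.6 -2.1]
 [ 0.2  0.4 -0.6  2.4  1.9  0.5 -2.3]] [[-0.4  0.4  0.3  2.4  2.8  0.2  3.1]
 [-0.5  0.5  0.4  2.4  3.   0.2  2.9]]
jaw-10 0 23 q5 range 1.9
[[ 0.4  0.6 -0.9  2.4  1.9  0.7 -2.2]
 [ 0.3  0.5 -0.6  2.4  2.   0.5 -2.3]
 [ 0.3  0.5 -0.7  2.4  2.   0.6 -2.3]] [[-0.4  0.5  0.3  2.4  2.9  0.3  3. ]
 [-0.4  0.5  0.3  2.4  3.   0.3  2.9]]
jaw170 0.06 26 q5 range 1.7
[[ 0.5  0.5 -1.   2.4  1.7  0.6  1.1]
 [ 0.6  0.5 -1.   2.4  1.7  0.7  1.1]
 [ 0.6  0.5 -1.1  2.4  1.7  0.7  1.1]] [[-0.3  0.4  0.1  2.4  2.3  0.2  0.5]
 [-0.5  0.4  0.3  2.4  2.5  0.2  0.2]]
jaw170 0.03 28 q5 range 1.8
[[ 0.6  0.6 -1.1  2.4  1.8  0.8  1.1]
 [ 0.5  0.5 -0.9  2.4  1.8  0.7  1. ]
 [ 0.5  0.6 -1.   2.4  1.8  0.7  1. ]] [[-0.2  0.4 -0.   2.4  2.3  0.3  0.5]
 [-0.2  0.4  0.   2.4  2.4  0.3  0.4]]
jaw170 0 28 q5 range 1.8
[[ 0.6  0.7 -1.1  2.4  1.8  0.8  1. ]
 [ 0.6  0.7 -1.1  2.4  1.8  0.8  1.1]
 [ 0.5  0.6 -0.9  2.4  1.9  0.7  1. ]] [[-0.3  0.5  0.2  2.4  2.7  0.3  0.1]
 [-0.4  0.5  0.2  2.4  2.9  0.3 -0.1]]
```

```bash
python3 - <<'E'
from tg import *
from srch import via,follow,fk,g,sg,err,R
P1,r1=via(.62,-.12,.48,np.radians(110),0,0)
to(P1,r1.as_matrix())
q=s['joint_pos'];P,r=fk(q,g,sg);q,_=follow(q,P,r,P1,r1,14);print(q.round(2),err(q,P1,r1).round(3))
Rm=R.from_matrix(np.c_[-n,-sx,np.cross(-n,-sx)]);q,_=follow(q,P1,r1,T(.045),Rm,16);print(q.round(2),err(q,T(.045),Rm).round(3))
E
```

```text
15.875 [0.4687 0.0382 0.3532] [-0.77  0.4   0.7   2.37 -1.53  0.08  1.16] [-0.9  0.1 -0.9] 0.17720300825816718 
 [[ 0.456  0.871 -0.182]
 [-0.096 -0.155 -0.983]
 [-0.885  0.465  0.012]]
shift [-0.0282  0.2155  0.1296] rot [-117.55   29.47  -15.87]
[-0.34  0.48  0.67  1.76 -0.34  1.02  2.38] [ 0.  0.  0.  0.  0. -0.]
[-0.65  0.38  0.54  2.33 -0.17  0.15  2.94] [-0.012 -0.006 -0.032  0.003 -0.049  0.007]
```

```bash
cat > rob.py <<'E'
from srch import *
from rig import ctrl
C={'a':[(.554,.028,.40,1.944,-.1,-.12),(.565,.11,.45,3.393,-.475,.613)],'b':[(.62,.06,.453,.912,-.73,-.46),(.53,-.15,.40,3.46,-.386,.247)],'c':[(.52,-.2,.49,1.3,-.11,.2),(.594,-.036,.40,3.5,-.46,.33)],'d':[(.55,0,.45,1.6,0,0),(.56,0,.42,3.45,-.45,.35)],'e':[(.6,0,.42,1.9,-.2,0),(.56,0,.4,3.45,-.45,.25)]}
qs=np.array(ctrl.state()['joint_pos'])
def t(a):
    k,seed=a;rg=np.random.default_rng(seed);q=np.clip(qs+rg.normal(0,.015,7)*(seed>0),lo,hi);P,r=fk(q,g,sg);tr=[]
    for w in C[k]:
        w=np.array(w)+rg.normal(0,.008,6)*(seed>0);P1,r1=via(*w);q,_=follow(q,P,r,P1,r1,12);P,r=P1,r1;tr.append((q.round(2).tolist(),round(np.linalg.norm(err(q,P,r)),3)))
    Rm=R.from_matrix(np.c_[-n,-sx,np.cross(-n,-sx)]);q,_=follow(q,P,r,T(.045),Rm,12)
    return k,seed,tr,q.round(2).tolist(),np.linalg.norm(err(q,T(.045),Rm)).round(4)
with Pool() as p:
    for o in p.map(t,[(k,s) for k in C for s in range(4)]):
        print(o[0],o[1],o[3],o[4],o[2] if o[1]==0 else '')
E
OMP_NUM_THREADS=1 python3 rob.py
```

```text
a 0 [0.4, 0.46, -0.8, 2.43, 1.81, 0.56, 0.99] 0.0 [([-0.71, 0.48, 0.75, 2.04, -0.29, 0.69, 2.13], np.float64(0.0)), ([0.63, 0.4, -1.05, 2.12, 0.1, 0.1, 3.06], np.float64(0.0))]
a 1 [0.38, 0.45, -0.77, 2.43, 1.82, 0.54, 0.98] 0.0 
a 2 [0.43, 0.47, -0.84, 2.43, 1.8, 0.58, 1.01] 0.0 
a 3 [0.45, 0.48, -0.87, 2.43, 1.8, 0.59, 1.02] 0.0 
b 0 [-1.29, 0.73, 0.93, 2.26, -1.52, 0.08, 2.67] 0.402 [([-1.11, 0.82, 1.34, 2.0, -0.62, 0.27, 1.3], np.float64(0.0)), ([-1.3, 0.73, 1.2, 2.26, -1.52, 0.08, 2.67], np.float64(0.615))]
b 1 [0.28, 0.42, -0.64, 2.43, 1.87, 0.48, 0.93] 0.0 
b 2 [0.28, 0.42, -0.64, 2.43, 1.87, 0.48, 0.94] 0.0 
b 3 [0.3, 0.43, -0.67, 2.43, 1.86, 0.49, 0.95] 0.0 
c 0 [0.26, 0.42, -0.61, 2.43, 1.87, 0.47, 0.93] 0.0 [([-0.25, 0.37, 0.77, 1.93, -0.59, 0.98, 2.13], np.float64(0.0)), ([0.7, 0.46, -0.87, 2.08, 0.5, 0.25, 3.02], np.float64(0.0))]
c 1 [0.24, 0.41, -0.59, 2.43, 1.88, 0.46, 0.92] 0.0 
c 2 [0.27, 0.42, -0.62, 2.43, 1.87, 0.47, 0.93] 0.0 
c 3 [0.29, 0.43, -0.65, 2.43, 1.86, 0.48, 0.94] 0.0 
d 0 [0.2, 0.41, -0.53, 2.43, 1.91, 0.43, 0.89] 0.0 [([-0.67, 0.43, 0.8, 1.97, -0.39, 0.9, 1.94], np.float64(0.0)), ([0.67, 0.37, -0.87, 2.14, 0.32, 0.23, 3.07], np.float64(0.0))]
d 1 [0.18, 0.4, -0.5, 2.43, 1.91, 0.42, 0.88] 0.0 
d 2 [0.22, 0.41, -0.56, 2.43, 1.89, 0.44, 0.9] 0.0 
d 3 [0.25, 0.42, -0.59, 2.43, 1.88, 0.46, 0.92] 0.0 
e 0 [0.14, 0.4, -0.45, 2.43, 1.94, 0.4, 0.86] 0.0 [([-0.57, 0.47, 0.67, 1.96, -0.42, 0.65, 2.23], np.float64(0.0)), ([0.43, 0.35, -0.6, 2.15, 0.37, 0.21, 3.02], np.float64(0.0))]
e 1 [0.12, 0.39, -0.43, 2.43, 1.95, 0.39, 0.84] 0.0 
e 2 [0.15, 0.4, -0.46, 2.43, 1.93, 0.41, 0.86] 0.0 
e 3 [0.17, 0.4, -0.5, 2.43, 1.92, 0.42, 0.88] 0.0
```

```bash
python3 - <<'E'
from tg import *
from srch import via
P1,r1=via(.55,0,.45,1.6,0,0);to(P1,r1.as_matrix())
E
```

```text
15.875 [0.4687 0.0382 0.3532] [-0.77  0.4   0.7   2.37 -1.53  0.08  1.16] [-0.9  0.1 -0.9] 0.17720300825816718 
 [[ 0.456  0.871 -0.182]
 [-0.096 -0.155 -0.983]
 [-0.885  0.465  0.012]]
shift [-0.045   0.1218  0.024 ] rot [-99.76  25.17 -19.29]
```

Request:
send_rows(
  travel=[
    [-0.004,0.01,0.002],
    [-0.008,0.02,0.004],
    [-0.011,0.03,0.006],
    [-0.015,0.04,0.008],
    [-0.019,0.051,0.01],
    [-0.023,0.061,0.012],
    [-0.026,0.071,0.014],
    [-0.03,0.081,0.016],
    [-0.034,0.091,0.018],
    [-0.038,0.101,0.02],
    [-0.041,0.112,0.022],
    [-0.045,0.122,0.024],
    [-0.045,0.122,0.024],
    [-0.045,0.122,0.024],
  ],
  rot=[
    [-8.3,2.1,-1.6],
    [-16.6,4.2,-3.2],
    [-24.9,6.3,-4.8],
    [-33.3,8.4,-6.4],
    [-41.6,10.5,-8],
    [-49.9,12.6,-9.6],
    [-58.2,14.7,-11.3],
    [-66.5,16.8,-12.9],
    [-74.8,18.9,-14.5],
    [-83.1,21,-16.1],
    [-91.4,23.1,-17.7],
    [-99.8,25.2,-19.3],
    [-99.8,25.2,-19.3],
    [-99.8,25.2,-19.3],
  ],
)

```text
t: 17.62
ee_pos: [0.5497, -0.0009, 0.4505]
eef_rot: [-0.009, 0.707, 0.01, 0.707]
ft_force: [-0.1, 0.2, -2.1]
grip_width: 0.176
```

```bash
python3 - <<'E'
from tg import *
from srch import via,follow,err
P1,r1=via(.56,0,.42,3.45,-.45,.35);to(P1,r1.as_matrix())
q,_=follow(s['joint_pos'],p,R.from_matrix(M),P1,r1,14);print(q.round(2),err(q,P1,r1).round(3))
Rm=R.from_matrix(np.c_[-n,-sx,np.cross(-n,-sx)]);q,_=follow(q,P1,r1,T(.045),Rm,16);print(q.round(2),err(q,T(.045),Rm).round(3))
E
```

```text
17.625 [ 0.5497 -0.0009  0.4505] [-0.66  0.4   0.78  1.98 -0.36  0.9   1.91] [-0.1  0.2 -2.1] 0.17615088033566403 
 [[ 0.001 -0.026  1.   ]
 [ 0.001  1.     0.026]
 [-1.     0.001  0.001]]
shift [0.0305 0.0006 0.0103] rot [-102.92  -33.58  -17.  ]
[ 0.68  0.38 -0.9   2.14  0.38  0.24  3.02] [-0.  0. -0. -0.  0.  0.]
[ 0.21  0.41 -0.54  2.43  1.9   0.44  0.9 ] [ 0.  0.  0. -0.  0. -0.]
```

Request:
send_rows(
  travel=[
    [0.002,0,0.001],
    [0.004,0,0.001],
    [0.006,0,0.002],
    [0.008,0,0.003],
    [0.01,0,0.003],
    [0.012,0,0.004],
    [0.014,0,0.005],
    [0.016,0,0.005],
    [0.018,0,0.006],
    [0.02,0,0.007],
    [0.022,0,0.007],
    [0.024,0,0.008],
    [0.026,0,0.009],
    [0.028,0,0.009],
    [0.03,0,0.01],
    [0.03,0,0.01],
    [0.03,0,0.01],
    [0.03,0,0.01],
  ],
  rot=[
    [-6.9,-2.2,-1.1],
    [-13.7,-4.5,-2.3],
    [-20.6,-6.7,-3.4],
    [-27.5,-9,-4.5],
    [-34.3,-11.2,-5.7],
    [-41.2,-13.4,-6.8],
    [-48,-15.7,-7.9],
    [-54.9,-17.9,-9.1],
    [-61.8,-20.1,-10.2],
    [-68.6,-22.4,-11.3],
    [-75.5,-24.6,-12.5],
    [-82.3,-26.9,-13.6],
    [-89.2,-29.1,-14.7],
    [-96.1,-31.3,-15.9],
    [-102.9,-33.6,-17],
    [-102.9,-33.6,-17],
    [-102.9,-33.6,-17],
    [-102.9,-33.6,-17],
  ],
)

```text
t: 19.88
ee_pos: [0.5604, 0.0008, 0.4211]
eef_rot: [0.636, -0.221, -0.461, -0.578]
ft_force: [-0.1, -1.0, -0.8]
grip_width: 0.18
```

```bash
python3 - <<'E'
from tg import *
from srch import via,follow,err
R2=np.c_[-n,-sx,np.cross(-n,-sx)];to(T(.045),R2)
q=s['joint_pos'];Rm=R.from_matrix(R2)
rv=(R.from_matrix(M).inv()*Rm).as_rotvec()
from sim import step
for k in range(1,15):
  q1=step(q,p+(T(.045)-p)*k/14,R.from_matrix(M)*R.from_rotvec(rv*k/14),8);print(q1.round(2),'max step',abs(q1-q).max().round(2));q=q1
print(err(q,T(.045),Rm).round(3))
E
```

```text
19.875 [0.5604 0.0008 0.4211] [ 0.59  0.41 -0.8   2.09  0.33  0.23  3.07] [-0.1 -1.  -0.8] 0.17992552777696136 
 [[ 0.477 -0.814 -0.331]
 [ 0.253 -0.234  0.939]
 [-0.842 -0.532  0.094]]
shift [0.0527 0.1303 0.0525] rot [22.52 19.79  0.84]
[ 0.59  0.35 -0.78  2.16  0.31  0.2   3.04] max step 0.06
[ 0.52  0.34 -0.7   2.18  0.33  0.16  2.98] max step 0.09
[ 0.43  0.32 -0.6   2.21  0.35  0.13  2.92] max step 0.1
[ 0.32  0.31 -0.48  2.23  0.36  0.1   2.86] max step 0.11
[ 0.27  0.31 -0.44  2.25  0.7   0.08  2.49] max step 0.37
[ 0.23  0.31 -0.4   2.27  1.12  0.08  2.03] max step 0.47
[ 0.15  0.31 -0.32  2.3   1.49  0.08  1.61] max step 0.41
[ 0.15  0.32 -0.34  2.32  1.73  0.12  1.34] max step 0.28
[ 0.19  0.33 -0.41  2.34  1.8   0.18  1.22] max step 0.11
[ 0.21  0.35 -0.45  2.36  1.84  0.24  1.14] max step 0.08
[ 0.21  0.36 -0.48  2.38  1.87  0.29  1.07] max step 0.07
[ 0.21  0.38 -0.5   2.39  1.89  0.34  1.01] max step 0.06
[ 0.21  0.39 -0.52  2.41  1.9   0.39  0.95] max step 0.06
[ 0.2   0.41 -0.53  2.43  1.9   0.43  0.89] max step 0.05
[ 0. -0. -0. -0.  0. -0.]
```

Request:
send_rows(
  travel=[
    [0.0037,0.0091,0.0037],
    [0.0074,0.0182,0.0073],
    [0.0111,0.0274,0.011],
    [0.0148,0.0365,0.0147],
    [0.0169,0.0417,0.0168],
    [0.019,0.0469,0.0189],
    [0.0211,0.0521,0.021],
    [0.0232,0.0573,0.0231],
    [0.0253,0.0625,0.0252],
    [0.0274,0.0678,0.0273],
    [0.0295,0.073,0.0294],
    [0.0316,0.0782,0.0315],
    [0.0348,0.086,0.0347],
    [0.0379,0.0938,0.0378],
    [0.0416,0.1029,0.0415],
    [0.0453,0.1121,0.0451],
    [0.049,0.1212,0.0488],
    [0.0527,0.1303,0.0525],
    [0.0527,0.1303,0.0525],
    [0.0527,0.1303,0.0525],
  ],
  rot=[
    [1.6,1.4,0.1],
    [3.2,2.8,0.1],
    [4.7,4.2,0.2],
    [6.3,5.5,0.2],
    [7.2,6.3,0.3],
    [8.1,7.1,0.3],
    [9,7.9,0.3],
    [9.9,8.7,0.4],
    [10.8,9.5,0.4],
    [11.7,10.3,0.4],
    [12.6,11.1,0.5],
    [13.5,11.9,0.5],
    [14.9,13.1,0.5],
    [16.2,14.3,0.6],
    [17.8,15.6,0.6],
    [19.4,17,0.7],
    [20.9,18.4,0.8],
    [22.5,19.8,0.8],
    [22.5,19.8,0.8],
    [22.5,19.8,0.8],
  ],
)

```text
t: 22.38
ee_pos: [0.4627, 0.033, 0.3128]
eef_rot: [-0.579, 0.405, 0.298, 0.642]
ft_force: [0.1, 0.1, -1.2]
grip_width: 0.179
```

```bash
python3 - <<'E'
from tg import *
R2=np.c_[-n,-sx,np.cross(-n,-sx)];to(T(.02),R2);loc()
c=cap('top');t=cap('scene');cv2.imwrite('pics/t5.png',c['image'][:,:,::-1]);cv2.imwrite('pics/s5.png',t['image'][:,:,::-1])
a=cv2.resize(c['image'][130:235,205:345,::-1],(0,0),fx=4,fy=4,interpolation=cv2.INTER_CUBIC)
d=cv2.resize(t['image'][170:280,270:410,::-1],(0,0),fx=4,fy=4,interpolation=cv2.INTER_CUBIC)
v=np.vstack([a,d]);cv2.imwrite('pics/c8.png',cv2.resize(v,(0,0),fx=.69,fy=.69))
E
```

```text
22.375 [0.4627 0.033  0.3128] [ 0.21  0.44 -0.55  2.39  1.88  0.45  0.92] [ 0.1  0.1 -1.2] 0.17936701882457928 
 [[ 0.494 -0.852  0.174]
 [-0.086  0.151  0.985]
 [-0.865 -0.502  0.001]]
shift [ 0.025   0.0008 -0.0001] rot [0.04 0.1  0.12]
bolt org in slot frame mm [ 1.2  0.4 45. ] axis err deg 0.2
```

View pics/c8.png

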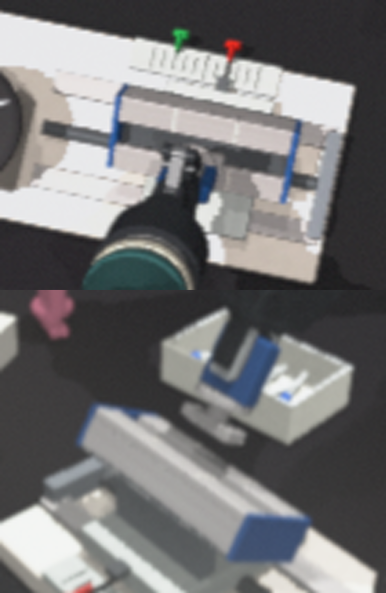

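```bash
python3 - <<'E'
from tg import *
c=cap('scene');o=p+M[:,0]*(.155+.036)
for n_,u in(('collar c',.003),('head c',-.017),('foot',-.022)):print(n_,proj(c,[o+n*u]).round(1))
for du in(-.023,.023):print('head ends',proj(c,[o+n*-.017+by*du]).round(1),((proj(c,[o+n*-.017+by*du])[0]-[270,170])*2.76+[0,290]).round(0))
print(((proj(c,[o+n*-.017])[0]-[270,170])*2.76+[0,290]).round(0))
a=cv2.resize(c['image'][190:235,320:380,::-1],(0,0),fx=10,fy=10,interpolation=cv2.INTER_CUBIC)
for u,k in((-.022,0),(-.012,0),(0,0),(.006,0)):
  for du in(-.023,0,.023):
    q=(proj(c,[o+n*u+by*du])[0]-[320,190])*10+5;cv2.circle(a,tuple(int(i) for i in q),3,(0,0,255),-1)
cv2.imwrite('pics/c9.png',a)
E
```

```text
22.475 [0.4628 0.0326 0.3129] [ 0.21  0.44 -0.55  2.39  1.88  0.45  0.92] [ 0.5  0.4 -0.3] 0.17295156759137972 
 [[ 0.495 -0.851  0.175]
 [-0.087  0.152  0.985]
 [-0.865 -0.502  0.001]]
collar c [[350.6 208.7]]
head c [[346.2 218.3]]
foot [[345.1 220.6]]
head ends [[338.  212.9]] [188. 408.]
head ends [[354.8 223.8]] [234. 439.]
[210. 423.]
```

View pics/c9.png

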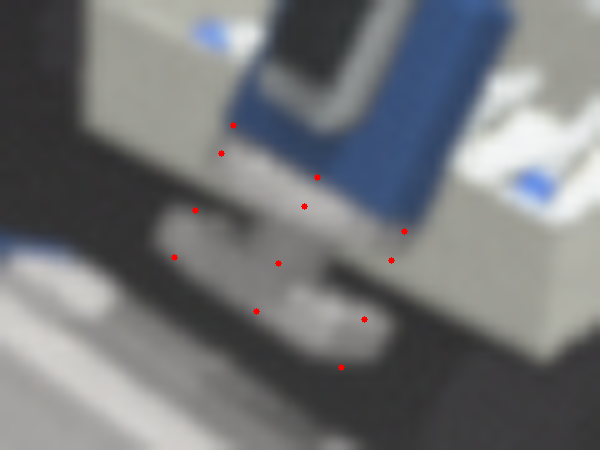

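Request:
send_rows(
  travel=[
    [0.01,0.001,0],
    [0.018,0.001,0],
    [0.022,0.001,0],
    [0.025,0.001,0],
    [0.028,0.001,0],
    [0.03,0.001,0],
    [0.03,0.001,0],
  ],
  rot=[
    [0,0,0],
    [0,0,0],
    [0,0,0],
    [0,0,0],
    [0,0,0],
    [0,0,0],
    [0,0,0],
  ],
)

```text
t: 23.4
ee_pos: [0.4762, 0.0301, 0.2858]
eef_rot: [-0.579, 0.405, 0.298, 0.641]
ft_force: [-0.0, -0.5, -1.0]
grip_width: 0.177
```

```bash
python3 - <<'E'
from tg import *
R2=np.c_[-n,-sx,np.cross(-n,-sx)];to(T(0),R2);loc();print('F slot frame',[(s['ft_force']@v).round(1) for v in(sx,by,n)])
E
```

```text
23.4 [0.4762 0.0301 0.2858] [ 0.23  0.52 -0.57  2.38  1.97  0.51  0.85] [-0.  -0.5 -1. ] 0.17660689060971224 
 [[ 0.493 -0.852  0.175]
 [-0.087  0.152  0.985]
 [-0.866 -0.501  0.001]]
shift [ 0.0148 -0.0008  0.0004] rot [0.01 0.06 0.06]
bolt org in slot frame mm [-0.6 -0.2 14.8] axis err deg 0.1
F slot frame [np.float64(-0.5), np.float64(-0.5), np.float64(-0.9)]
```

Request:
send_rows(
  travel=[
    [0.004,0,0],
    [0.008,0,0],
    [0.011,0,0],
    [0.013,0,0],
    [0.0145,0,0],
    [0.0145,0,0],
    [0.0145,0,0],
  ],
  rot=[
    [0,0,0],
    [0,0,0],
    [0,0,0],
    [0,0,0],
    [0,0,0],
    [0,0,0],
    [0,0,0],
  ],
)

```text
t: 24.28
ee_pos: [0.4829, 0.0289, 0.2737]
eef_rot: [-0.579, 0.405, 0.298, 0.641]
ft_force: [-3.3, 0.2, 5.7]
grip_width: 0.179
```

```bash
python3 - <<'E'
from tg import *
R2=np.c_[-n,-sx,np.cross(-n,-sx)];to(T(0),R2);loc();print('F slot frame',[(s['ft_force']@v).round(1) for v in(sx,by,n)])
E
```

```text
24.275 [0.4829 0.0289 0.2737] [ 0.23  0.56 -0.58  2.37  2.01  0.53  0.83] [-3.3  0.2  5.7] 0.17892563789007604 
 [[ 0.494 -0.852  0.174]
 [-0.087  0.151  0.985]
 [-0.865 -0.502  0.   ]]
shift [ 0.001  -0.001   0.0004] rot [0.04 0.05 0.1 ]
bolt org in slot frame mm [-0.6 -0.2  1. ] axis err deg 0.1
F slot frame [np.float64(0.1), np.float64(-0.4), np.float64(6.6)]
```

Request:
send_rows(
  travel=[
    [0,0,0],
    [0,0,0],
    [0,0,0],
    [0,0,0],
    [0,0,0],
    [0,0,0],
    [0,0,0],
    [0,0,0],
    [0,0,0],
    [0,0,0],
    [0,0,0],
    [0,0,0],
    [0,0,0],
    [0,0,0],
  ],
  rot=[
    [0,0,0],
    [9,0,0],
    [18,0,0],
    [27,0,0],
    [36,0,0],
    [45,0,0],
    [54,0,0],
    [63,0,0],
    [72,0,0],
    [81,0,0],
    [90,0,0],
    [90,0,0],
    [90,0,0],
    [90,0,0],
  ],
)

```text
t: 26.02
ee_pos: [0.4823, 0.0284, 0.2735]
eef_rot: [0.044, 0.498, -0.077, 0.863]
ft_force: [-5.2, -2.1, 5.3]
grip_width: 0.18
```

```bash
python3 - <<'E'
from tg import *
loc();print('F slot frame',[(s['ft_force']@v).round(1) for v in(sx,by,n)],s['wrist_torque'].round(2),'jaw vs by deg',np.degrees(np.arccos(abs(M[:,1]@by))).round(1))
c=cap('scene');cv2.imwrite('pics/s6.png',c['image'][:,:,::-1])
E
```

```text
26.025 [0.4823 0.0284 0.2735] [ 0.47  0.67 -0.92  2.36  1.88  0.74 -0.56] [-5.2 -2.1  5.3] 0.17976089216791394 
 [[ 0.493  0.176  0.852]
 [-0.089  0.984 -0.151]
 [-0.866 -0.001  0.501]]
bolt org in slot frame mm [-1.3 -1.3  0.9] axis err deg 0.1
F slot frame [np.float64(-1.5), np.float64(-3.0), np.float64(7.0)] [-0.31  0.92 -0.25] jaw vs by deg 0.1
```

Request:
send_rows(
  travel=[
    [0,0,0],
    [0,0,0],
    [0,0,0],
    [0,0,0],
    [-0.01,0,0],
    [-0.02,0,0],
    [-0.035,0,0],
    [-0.05,0,0],
    [-0.055,0,0],
    [-0.055,0,0],
    [-0.055,0,0],
  ],
  rot=[
    [0,0,0],
    [0,0,0],
    [0,0,0],
    [0,0,0],
    [0,0,0],
    [0,0,0],
    [0,0,0],
    [0,0,0],
    [0,0,0],
    [0,0,0],
    [0,0,0],
  ],
  fingers=0.05,
)

```text
t: 27.45
ee_pos: [0.4563, 0.0334, 0.3207]
eef_rot: [0.044, 0.498, -0.076, 0.863]
ft_force: [-0.2, 0.3, 1.0]
grip_width: 0.585
```

```bash
python3 - <<'E'
from tg import *
loc()
c=cap('top');t=cap('scene');cv2.imwrite('pics/t7.png',c['image'][:,:,::-1]);cv2.imwrite('pics/s7.png',t['image'][:,:,::-1])
a=cv2.resize(c['image'][130:235,205:345,::-1],(0,0),fx=4,fy=4,interpolation=cv2.INTER_CUBIC)
I=t['image'][:,:,::-1].copy()
d=cv2.resize(I[180:310,270:410],(0,0),fx=4,fy=4,interpolation=cv2.INTER_CUBIC)
for u in(.0,.051):
  for du in(-.022,.022):
    q=(proj(t,[SL+n*u+sx*du])[0]-[270,180])*4+2;cv2.circle(d,tuple(int(i) for i in q),3,(0,0,255),-1)
v=np.vstack([a,d]);cv2.imwrite('pics/c10.png',cv2.resize(v,(0,0),fx=.63,fy=.63))
E
```

```text
27.45 [0.4563 0.0334 0.3207] [ 0.5   0.53 -0.95  2.39  1.74  0.66 -0.48] [-0.2  0.3  1. ] 0.5846405248441436 
 [[ 0.493  0.175  0.852]
 [-0.087  0.985 -0.152]
 [-0.866  0.001  0.501]]
bolt org in slot frame mm [-0.7 -0.5 55.1] axis err deg 0.1
```

View pics/c10.png

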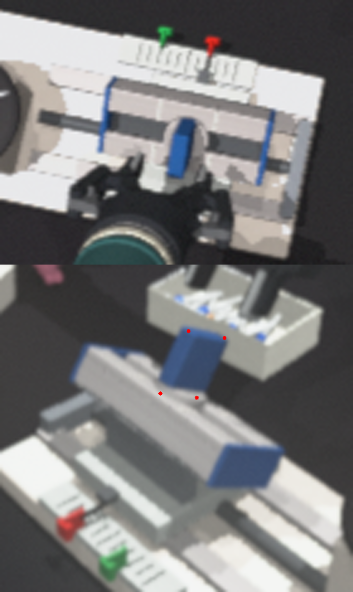

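```bash
python3 - <<'E'
from m import *
from tg import SL,n,sx,by,bx
f=lambda h,s,v:(h>100)&(h<125)&(s>110)&(v>60)
m=np.zeros((400,640),bool);m[172:205,265:286]=mask(T,f)[172:205,265:286]
ys,xs=np.nonzero(m);P=np.c_[xs,ys].astype(np.float32);print(len(P),cv2.minAreaRect(P))
for a in(-15,-8,0,8,15):
    r=R.from_rotvec(n*np.radians(a));e=r.apply(sx);w=r.apply(by)
    H=proj(T,[SL+e*i*.022+w*j*.008+n*k for i in(-1,1) for j in(-1,1) for k in(.006,.051)]).astype(np.float32)
    print(a,cv2.minAreaRect(H))
    Q=np.zeros((400,640),np.uint8);cv2.fillConvexPoly(Q,cv2.convexHull(np.round(H).astype(np.int32)),1);print('  IoU',(m&(Q>0)).sum()/(m|(Q>0)).sum())
O=np.array([.5821,.0339,0]);g=cv2.cvtColor(T['image'],cv2.COLOR_RGB2GRAY)
bd=lambda P:np.array([(P-O)@bx,(P-O)@by])*1e3
B=np.array([bd(atz(T,(j,i),.039)) for i in range(145,168) for j in range(255,305) if g[i,j]<140])
B=B[(B[:,0]>58)&(B[:,0]<92)&(B[:,1]>-40)&(B[:,1]<20)];print('pointer',len(B),np.median(B,0).round(1))
red=lambda h,s,v:((h<8)|(h>172))&(s>130)&(v>90)
r=[cen(mask(T,red),(250,130,310,165))[0],cen(mask(S,red),(280,260,340,310))[0]];print('red',bd(tri(T,r[0],S,r[1])[0]).round(1))
for l in('weight','grey_bolt'):print(l,[np.round(d['point'],1) for d in ctrl.find_in(l,'top')[:2]])
print(ctrl.state()['t'],ctrl.state()['ft_force'])
E
```

```text
27.65 [0.4563 0.0335 0.3205] [ 0.5   0.53 -0.95  2.39  1.74  0.65 -0.48] [0.2 1.2 0.6] 0.5840653349940554 
 [[ 0.493  0.175  0.852]
 [-0.087  0.985 -0.152]
 [-0.866  0.001  0.5  ]]
158 ((276.4230651855469, 188.3845977783203), (7.2562971115112305, 23.337820053100586), 11.309932708740234)
-15 ((276.2128601074219, 188.31640625), (7.123224258422852, 25.36141586303711), 25.21731185913086)
  IoU 0.6327433628318584
-8 ((276.03564453125, 188.23313903808594), (7.879500389099121, 25.4135799407959), 17.906063079833984)
  IoU 0.6741071428571429
0 ((276.0361022949219, 188.25802612304688), (9.075222969055176, 25.44565200805664), 9.155442237854004)
  IoU 0.6396761133603239
8 ((276.0433044433594, 188.28604125976562), (10.180037498474121, 25.3398494720459), 0.5148588418960571)
  IoU 0.6245059288537549
15 ((276.0560607910156, 188.31121826171875), (25.129653930664062, 11.05244255065918), 83.08596801757812)
  IoU 0.5555555555555556
pointer 30 [ 73.5 -21.7]
red [105.  -20.9]
weight [array([369.2, 186.8])]
grey_bolt [array([408.2, 196.3])]
27.75 [ 0.62908264  0.76688217 -0.74618047]
```

```bash
python3 -c "
from rig import ctrl
print(ctrl.sign_off())"
```

```text
the job is handed in; nothing more can be done
None
```

The slide stands at the red flag and the blue bolt is locked in the rail. I released it and handed the job in at about 28 s of the 67 s; no verdict was reported.

**What I did**
- I cranked the wheel about 297° clockwise in three goes, looking at the scale between them, and let go.
- I then picked up the blue bolt, put its head through the slot until the collar met the lips at about 7 N, turned it 90°, opened the fingers and backed off.

**What went wrong on the way**
- The first approach to the rail ran into joint limits (joints 5 and 6). I backed off and went round through two intermediate poses to reach it with another arm posture.

**Last checks**

| Check | Measured | Allowed |
|---|---|---|
| Pointer to red flag, along the travel | about 1 mm (−21.7 against −20.9 mm) | 3 mm |
| Collar above the lips, at the end of the turn | about 0.9 mm | 4 mm |
| Off the slot's centre line and its middle, at the end of the turn | about 1.3 mm each | 6 and 30 mm |
| Head off straight across, from the picture | about 2–8° | 17° |

- **Collar and centre-line figures:** these come from the arm's pose before release. The picture after release shows the wing where it was expected.
- **Head angle:** the two fits disagreed. The bounding box gave about 2°, while the outline overlap was best at 8°, though only weakly.
- **Red flag:** its measured position varied by about 1 mm between readings (−20.9 to −22 mm).
- **Grey bolt and brass weight:** neither shows any real movement in the top camera picture.
- **Gripper:** the fingertips were about 20 mm clear of the wing, with no significant force on the wrist.

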